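Leak-check the gasket seam of a sampler's service drawer

TASK

Pull the sampler's service drawer out to its stop, then lift the leak probe out of its charging dock by the orange collar and lay it across the two bars of the open rest. Take it again by its ribbed grip, point the nib down and sniff the blue gasket seam from the green-dot end round the corner to the red-dot end, slowly (about 2 cm/s), keeping the nib right on the seam or a few millimetres above it without pressing hard. Lay the probe back across the rest, leaving the drawer fully out and the tray, bottle and jar where they stand.

Things in the scene. Friction and masses are not known exactly. Their poses are not given: they have to be found in the camera images.
- module: white low sampler module, 300 (x) by 340 (y) by 95 mm high, heavy and fixed; origin: middle of the foot of its front face, on the bench; the module reaches from there to its own x = +300 mm. The front looks towards its -x, roughly at the robot. The grey service drawer slides out of this face towards the module's -x.
- drawer (a joint): how far the service drawer is out, m: 0 = shut, 0.12 = at its stop; it may start up to 0.025 out. A light return spring (15 N/m) and rail friction (about 4 N) act on it: it takes 4 to 6 N to pull and stays where it is left. Grey front panel 220 mm wide, 15 mm thick, 20 to 85 mm above the bench; behind it a white deck 210 mm wide, top 75 mm above the bench, nothing on it over 3 mm high.
- pull_fin (a point): top centre of the drawer's black upright pull fin, 130 mm above the bench; the fin stands in the middle of the front panel, 14 mm thick (along the module's x), 70 mm wide (along its y), and rises 35 mm above the module's top and 45 mm above the panel, so it can be pinched from above. Moves with the drawer; axes as the module's.
- seam_start (a point): start of the blue gasket seam, top of the bead (77 mm above the bench; 6 mm wide, 2 mm proud of the deck; hidden until the drawer is out). The green dot lies 15 mm beyond it. Moves with the drawer; axes as the module's. The long leg runs straight from here 88 mm along the module's -y to the corner, 83 mm behind the pull fin (towards the module).
- seam_corner (a point): corner of the seam, top of the bead. The short leg runs straight from here 40 mm along the module's -x (towards the drawer front) to the end.
- seam_end (a point): end of the seam, at the red-dot end, top of the bead; it lies 36 mm behind the inner face of the front panel, which rises 10 mm above the deck. The dot lies 15 mm beyond this point.
- dock: fixed grey charging dock, 100 (x) by 48 (y) by 60 mm high, at its own x from -80 to +20 mm, origin on the bench under the probe's origin. An open-topped channel along its x, 28 mm wide between walls, floor 25 mm above the bench, walls to 60 mm: no room for fingers inside. The front end of the probe, with the orange collar, sticks out freely at +x.
- rest: fixed open probe rest: base 110 by 80 by 6 mm, two aluminium cross bars (8 mm thick along x, 70 mm long along y, flat top 40 mm above the bench) at its own x = -50 and +20 mm; end stops 12 mm high, 54 mm apart. Origin on the bench; the probe lies right with its origin 40 mm above this one (50 mm off to -x, 30 to +x, 25 sideways will do), level along the rest's x.
- probe: loose leak probe (no cable), about 120 g: square yellow barrel 20 by 20 mm, 140 mm long, its own x from -70 to +70 mm, with a thin steel nib (6 mm diameter) from the front end to x = +102 mm. Origin: centre of the underside of the barrel, x towards the nib, z up. It starts lying in the dock, axes along the dock's. The centre of mass is close to x = 5 mm.
- nib (a point): centre of the very tip of the nib (102 mm ahead of the probe's origin, 10 mm above the underside line)
- collar (a point): centre of the orange collar (30 mm long, 20 by 20 mm), 55 mm ahead of the probe's origin, 10 mm above the underside; the only part that can be gripped in the dock. While sniffing, the probe must not be held by the collar.
- grip (a point): centre of the black-ribbed grip (45 mm long, 20 by 20 mm), 15 mm behind the probe's origin, 10 mm above the underside; on the rest it lies midway between the two bars
- vial_tray: bystander: black vial tray 180 by 110 by 35 mm, with white and blue vial caps up to 44 mm; origin: centre of its underside
- amber_bottle: bystander: amber bottle 72 mm diameter, 130 mm high; origin: centre of its underside
- sample_jar: bystander: clear jar 60 mm diameter, 70 mm high; origin: centre of its underside
There are look-alikes about, which are no part of the job. What is shaped like the probe but turquoise is not meant. What is shaped like the rest but pink is not meant.

How it is judged (in metres and radians):
On the way, in this order (a step that is already met when the one before it is completed fails the run):
1. the drawer is pulled out to its stop (value of joint drawer above 0.113 m), for 0.3 s.
2. the probe lies level across both bars of the open rest, let go (x of probe in the frame of rest between -0.05 and 0.03 m and y of probe in the frame of rest between -0.025 and 0.025 m and z of probe in the frame of rest between 0.034 and 0.046 m and angle between probe's own z axis and vertical below 0.15 rad and angle between the x axis of probe and the x axis of rest, either way round below 0.4 rad and linear speed of probe below 0.02 m/s and contact force between the fingers and probe below 0.2 N and value of joint drawer above 0.113 m), for 0.2 s.
3. the probe, held by its ribbed grip and not by the collar, has its nib on or just above the seam's start (green dot end) (x of nib in the frame of seam_start between -0.007 and 0.007 m and y of nib in the frame of seam_start between -0.007 and 0.007 m and z of nib in the frame of seam_start between -0.004 and 0.009 m and linear speed of probe below 0.06 m/s and x of the grasp point in the frame of probe below 0.025 m and value of joint drawer above 0.113 m), for 0.2 s.
4. the nib has followed the long leg of the seam slowly for 22 mm (x of nib in the frame of seam_start between -0.007 and 0.007 m and y of nib in the frame of seam_start between -0.029 and -0.015 m and z of nib in the frame of seam_start between -0.004 and 0.009 m and linear speed of probe below 0.06 m/s and x of the grasp point in the frame of probe below 0.025 m and value of joint drawer above 0.113 m), for 0.12 s.
5. the nib has followed the long leg of the seam slowly for 44 mm (x of nib in the frame of seam_start between -0.007 and 0.007 m and y of nib in the frame of seam_start between -0.051 and -0.037 m and z of nib in the frame of seam_start between -0.004 and 0.009 m and linear speed of probe below 0.06 m/s and x of the grasp point in the frame of probe below 0.025 m and value of joint drawer above 0.113 m), for 0.12 s.
6. the nib has followed the long leg of the seam slowly for 66 mm (x of nib in the frame of seam_start between -0.007 and 0.007 m and y of nib in the frame of seam_start between -0.073 and -0.059 m and z of nib in the frame of seam_start between -0.004 and 0.009 m and linear speed of probe below 0.06 m/s and x of the grasp point in the frame of probe below 0.025 m and value of joint drawer above 0.113 m), for 0.12 s.
7. the nib has followed the long leg of the seam slowly for 88 mm, to the corner (x of nib in the frame of seam_start between -0.007 and 0.007 m and y of nib in the frame of seam_start between -0.095 and -0.081 m and z of nib in the frame of seam_start between -0.004 and 0.009 m and linear speed of probe below 0.06 m/s and x of the grasp point in the frame of probe below 0.025 m and value of joint drawer above 0.113 m), for 0.12 s.
8. the nib has followed the short leg slowly for 20 mm (x of nib in the frame of seam_corner between -0.027 and -0.013 m and y of nib in the frame of seam_corner between -0.007 and 0.007 m and z of nib in the frame of seam_corner between -0.004 and 0.009 m and linear speed of probe below 0.06 m/s and x of the grasp point in the frame of probe below 0.025 m and value of joint drawer above 0.113 m), for 0.12 s.
9. the nib has followed the short leg slowly for 40 mm, to the seam's end (x of nib in the frame of seam_corner between -0.047 and -0.033 m and y of nib in the frame of seam_corner between -0.007 and 0.007 m and z of nib in the frame of seam_corner between -0.004 and 0.009 m and linear speed of probe below 0.06 m/s and x of the grasp point in the frame of probe below 0.025 m and value of joint drawer above 0.113 m), for 0.12 s.
At the end, for the whole second after the job is handed in: The probe lies level (within 0.15 rad) and still across both bars of the rest, its origin within 50 mm towards -x, 30 mm towards +x and 25 mm sideways of the rest's origin and its axis within 0.4 rad of the rest's, let go; the drawer is still out to within 7 mm of its stop (all of step 2); the robot touches nothing.
It fails at once if the probe pressed on the drawer with over 20 N (contact force between probe and module above 20 N).
It fails at once if the probe dropped onto the bench (height (world z) of probe below 0.012 m).
It fails at once if the vial tray moved more than 20 mm (distance of vial_tray from where it was at the start of the episode above 0.02 m).
It fails at once if the amber bottle moved more than 20 mm (distance of amber_bottle from where it was at the start of the episode above 0.02 m).
It fails at once if the sample jar moved more than 20 mm (distance of sample_jar from where it was at the start of the episode above 0.02 m).
It also fails if it takes over 72 s, if anything falls off the work surface, if the arm or the gripper's body presses on something with over 40 N, if the wrist force passes 120 N, or if a joint passes its speed limit or range.

ROBOT

A 6-joint arm with a two-finger parallel gripper is mounted at the origin on the work surface. World frame = base frame: x ahead of the robot, y to its left, z up, the work surface at z = 0. Lengths are in mm, angles in rad, forces in N, time in s.
With the tool pointing down it reaches from about 300 to 750 mm from the base axis. Payload 8.5 kg.
Tool frame: the origin (TCP) lies where the fingers leave the gripper's body, on its centre line; the fingertips stand 73 mm ahead of it and the grasp point (between the pads) lies 54 mm ahead of it; z points along the fingers, y is the line along which they close (so a half turn about z gives the same grasp; the last joint's range is limited). The gripper opens to 85 mm and grips with 20 to 120 N. Pads are 22 mm wide; open, the fingers measure 114 mm over their backs; the gripper's body (76 mm by 85 mm) begins 54 mm behind the grasp point. The pads swing forward as they close: fully open they stand 13 mm farther back than shut.
Start: joints at [-1.467, 0.381, 1.297, -0, 1.464, -0.215], TCP at [172.379, -522.27, 303.922] pointing down, gripper open.
Joint ranges: [-3.11, 3.11], [-0.89, 2.33], [0.22, 2.48], [-1.42, 4.56], [0.17, 2.85], [-2.88, 2.88]. Speed limits (rad/s): [2.39, 2.39, 3.14, 3.14, 3.14, 3.14].

INTERFACE

Orientations are given as a unit quaternion [w, x, y, z].
In Python, from rig import r, eyes, workorder gives the robot as it stands. The module is installed in compiled form; this text tells all that it offers.
- The arm moves only by the tool drive_tool, never from a script. Its argument "rows" is a list of rows, each an object of numbers: "x", "y", "z": the shift along the tool's x, y, z each as a share of 0.025 m, from -1 to 1; "wx", "wy", "wz": the turn, a rotation vector about the tool's x, y, z each as a share of 0.12 rad, from -1 to 1. In form: [{"x": .., "y": .., "z": .., "wx": .., "wy": .., "wz": ..}, ...]. A call has 1 to 5 rows; each row shifts and turns the commanded pose from where the row before left it, along the tool's axes as they then stand; what a row does not reach is not made up. A row lasts 1/10 s, in which the tool goes at most 50 mm and 8.59 degrees, less where a joint would pass 70% of its speed; a pose out of reach is approached as far as the arm can. A call with a number of a shift or a turn outside -1 to 1 is refused whole. A call with a gripper value outside its range is refused whole. "hand" is the closure, from 0 (fully open) to 1 (shut), set as the call begins (left out, the last holds). The fingers move at their own pace and stop on an object; "grip_force" is the grip in N (left out, the last holds). Time passes only in rows, so rows that do not move let the fingers close. It gives the time, the measured TCP pose, the force, the opening and the grip force at its end, in the units of the state.
- r.state(): the state, without advancing time (a new reading comes with each control period).
- eyes.snapshot(name): name is "scene" or "top"; returns the picture (480x640x3 uint8, red, green, blue); there is no depth.
- eyes.calibration(name): a dict with "fx", "fy", "cx", "cy" (pixels), "camera_from_world" (4x4, takes a point from world to camera coordinates). Camera axes: x right, y up, looking along -z (the intrinsics and any distortion apply to the point x, -y, -z); pixel columns grow to the right and rows downward; lengths in mm; the calibration is good to about 2 mm. A picture is of the moment at which its call begins. calibration takes no time and is no camera call.
- workorder.sign_off(): hands the job in; it is judged then, once.
The state is a dict: "t": time; "q": joint angles; "joint_velocities": joint speeds; "effort": joint torques, N m; "eef_pos": TCP position; "ee_rot": TCP orientation; "wrist_force": force on the tool from outside, world axes, zero at the start; "ft_torque": the same for the moment, N m; "width": opening from 0.0 (shut) to 1.0 (fully open); "finger_force": force on a finger pad.
Only numpy, scipy, OpenCV 4.12 (cv2) and the standard library are available. Lean on these libraries where they do the work, as an engineer would, in place of code of your own. Each camera call takes 0.05 s, during which the arm holds its last target. There are 200 camera calls.

## Working session

There is one attempt and no reset: what is moved stays moved. The work goes in short steps, Python scripts to look and compute and a tool call to move; the robot and the scene stay as the last step left them, time stands still between calls to the robot, and variables do not carry over. Pictures are saved under pics/ and viewed, at most 10 in all, crops included, and the job is handed in when it is done.

Besides the shell and the picture viewer there is one more tool, called as a command line: name --argument value ..., lists and objects as JSON in quotes. drive_tool: Moves the arm, as the interface text tells. Its arguments: {"type":"object","properties":{"rows":{"type":"array","items":{"type":"object","properties":{"x":{"type":"number","minimum":-1,"maximum":1},"y":{"type":"number","minimum":-1,"maximum":1},"z":{"type":"number","minimum":-1,"maximum":1},"wx":{"type":"number","minimum":-1,"maximum":1},"wy":{"type":"number","minimum":-1,"maximum":1},"wz":{"type":"number","minimum":-1,"maximum":1}}}},"hand":{"type":"number"},"grip_force":{"type":"number"}},"required":["rows"]}

```bash
mkdir -p pics
cat > h.py <<'E'
import numpy as np, cv2
from rig import r, eyes, workorder
def ray(cam,u,v):
    c=eyes.calibration(cam);T=np.array(c["camera_from_world"])
    d=np.array([(u-c["cx"])/c["fx"],-(v-c["cy"])/c["fy"],-1.0])
    R=T[:3,:3];return -R.T@T[:3,3],R.T@d
def onz(cam,u,v,z):
    o,d=ray(cam,u,v);return (o+d*(z-o[2])/d[2]).round(1)
def proj(cam,p):
    c=eyes.calibration(cam);T=np.array(c["camera_from_world"]);q=T[:3,:3]@np.array(p)+T[:3,3]
    return (c["cx"]+c["fx"]*q[0]/-q[2], c["cy"]-c["fy"]*q[1]/-q[2])
def snap(cam,name):
    im=eyes.snapshot(cam)[:,:,::-1].copy();cv2.imwrite(f"pics/{name}.png",im);return im
E
python3 - <<'E'
from h import *
for n in("top","scene"):
    snap(n,n+"0");c=eyes.calibration(n);print({k:(np.round(v,3).tolist()) for k,v in c.items()})
print(r.state())
E
```

```text
{'fx': 454.062, 'fy': 454.062, 'cx': 324.695, 'cy': 238.665, 'camera_from_world': [[0.019, -1.0, 0.008, -63.821], [0.995, 0.019, 0.096, -598.892], [-0.096, 0.006, 0.995, -1453.288], [0.0, 0.0, 0.0, 1.0]]}
{'fx': 488.178, 'fy': 488.178, 'cx': 327.679, 'cy': 246.62, 'camera_from_world': [[-0.566, 0.824, -0.004, 359.749], [-0.666, -0.454, 0.592, 317.817], [0.486, 0.338, 0.806, -1593.375], [0.0, 0.0, 0.0, 1.0]]}
{'t': 0.1, 'q': array([-1.46733244e+00,  3.81130316e-01,  1.29817287e+00, -4.51703905e-05,
        1.46358405e+00, -2.15304116e-01]), 'joint_velocities': array([ 4.44795641e-05, -1.58330991e-03, -2.77156792e-03, -6.20678412e-04,
        2.23003790e-03,  6.78560596e-04]), 'effort': array([ 2.69409516e-03, -4.49221122e+01, -2.31651431e+01, -2.04862063e-04,
        3.69751637e-03,  8.16028290e-06]), 'eef_pos': array([ 172.33767906, -522.12147011,  303.37662376]), 'ee_rot': array([-6.47536189e-04,  9.87324643e-01,  1.58712412e-01,  1.37589884e-05]), 'wrist_force': array([-0.19217574, -0.2988773 , -0.28743082]), 'ft_torque': array([-0.02303865, -0.01818076,  0.02361264]), 'finger_force': 0.0, 'width': 1.0014670684910645}
```

View pics/top0.png

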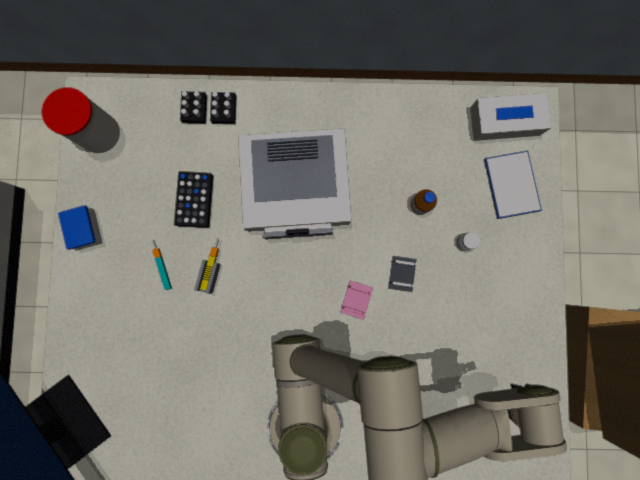

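View pics/scene0.png

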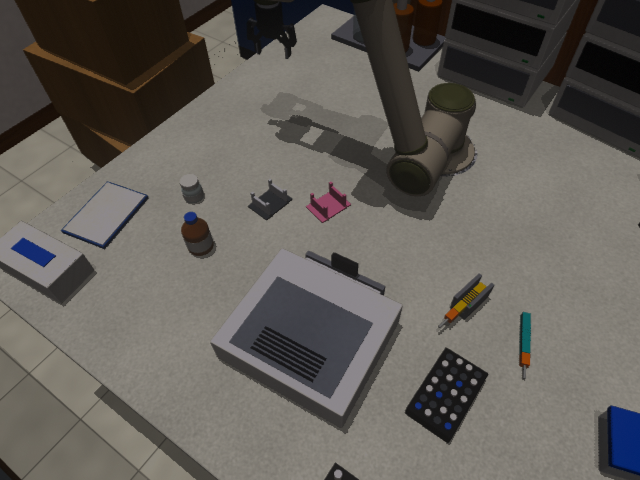

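Candidates (top view): the probe is yellow with an orange collar at (209,265), in the dock; the turquoise one at (161,265) is a decoy. The rest is grey at (403,273); the pink one at (357,300) is a decoy. The drawer fin is at (297,231). I'll check these in one crop and measure.

```bash
cat > m.py <<'E'
from h import *
im=cv2.imread("pics/top0.png");sc=cv2.imread("pics/scene0.png")
def crop(i,x,y,w,h,k):return cv2.resize(i[y:y+h,x:x+w],None,fx=k,fy=k,interpolation=cv2.INTER_CUBIC)
A=crop(im,185,230,50,75,8)[:300*2,:400]
B=crop(im,380,250,50,37,8);C=crop(im,258,215,80,60,5)[:,:400]
out=np.zeros((600,800,3),np.uint8);out[:A.shape[0],:400]=A;out[:296,400:800]=B;out[300:600,400:]=C
cv2.imwrite("pics/crop.png",out)
def mask(i,lo,hi):return cv2.inRange(cv2.cvtColor(i,cv2.COLOR_BGR2HSV),lo,hi)
def blobs(cam,i,lo,hi,z,name,mn=8):
    n,l,s,c=cv2.connectedComponentsWithStats(mask(i,lo,hi))
    for k in range(1,n):
        if s[k,4]>=mn:print(cam,name,s[k].tolist(),c[k].round(1),onz(cam,*c[k],z))
for cam,i in(("top",im),("scene",sc)):
    blobs(cam,i,(3,170,120),(16,255,255),55-10,"orange");blobs(cam,i,(20,150,120),(33,255,255),45,"yellow")
E
python3 m.py
```

```text
top orange [153, 248, 5, 8, 16] [154.6 251.2] [547.4 492.9  45. ]
top yellow [207, 256, 8, 11, 59] [210.5 260.7] [520.4 312.6  45. ]
top yellow [200, 280, 8, 10, 56] [203.9 284.5] [444.  330.4  45. ]
scene orange [446, 308, 12, 12, 78] [451.7 313.3] [550.7 307.6  45. ]
scene orange [522, 352, 8, 13, 88] [525.5 358. ] [560.3 497.9  45. ]
scene yellow [474, 282, 12, 11, 71] [479.3 287.1] [443.9 332.2  45. ]
scene yellow [454, 300, 13, 12, 78] [459.9 305.6] [520. 315.  45.]
```

View pics/crop.png

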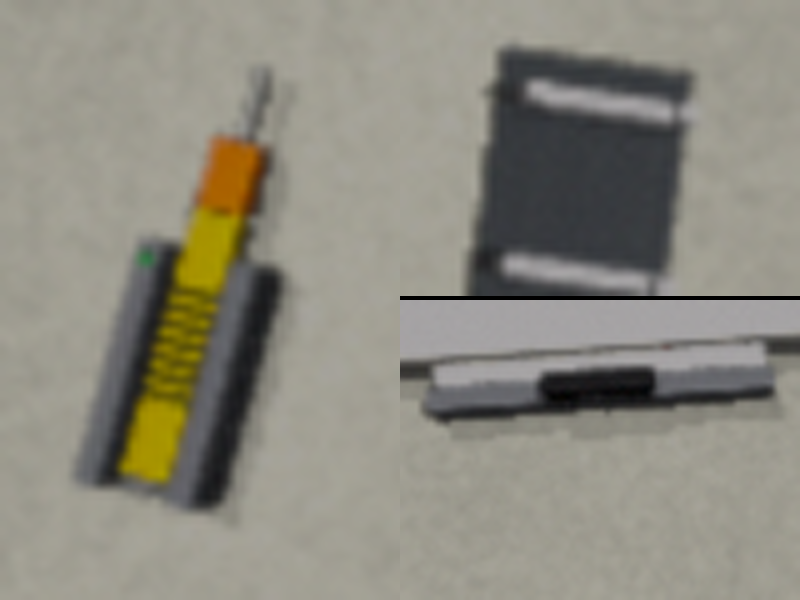

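The crop confirms the choices: yellow probe with orange collar at top px (214,252), rear end (203,290). The grey rest's bars are at (405,263) and (402.5,284), and the black fin is at (297.5,231).

```bash
cat > m2.py <<'E'
from m import *
print("--")
def tri(a,b):
    (o,d),(p,e)=ray("top",*a),ray("scene",*b)
    s=np.linalg.lstsq(np.c_[d,-e],p-o,rcond=None)[0];return ((o+d*s[0]+p+e*s[1])/2).round(1),np.linalg.norm(o+d*s[0]-p-e*s[1]).round(1)
# module top: fit lines
hsv=cv2.cvtColor(im,cv2.COLOR_BGR2HSV)
m=cv2.inRange(hsv[125:232,230:360],(0,0,135),(180,60,255))
print("module V",hsv[215,295],hsv[225,295],hsv[170,200])
n,l,s,c=cv2.connectedComponentsWithStats(m);k=1+s[1:,4].argmax()
cn=max(cv2.findContours((l==k).astype(np.uint8),0,1)[0],key=cv2.contourArea)
ap=cv2.approxPolyDP(cv2.convexHull(cn),5,True)[:,0]+[230,125]
print("module corners",[(p.tolist(),onz("top",*p,95)) for p in ap])
def bl(cam,i,x,y,w,h,lo,hi,z,mn=6):
    mm=mask(i,lo,hi)[y:y+h,x:x+w];n,l,s,c=cv2.connectedComponentsWithStats(mm)
    for k in range(1,n):
        if s[k,4]>=mn:
            pts=np.argwhere(l==k)[:,::-1]+[x,y];rc=cv2.minAreaRect(pts.astype(np.float32))
            print(cam,s[k].tolist(),c[k].round(1)+[x,y],onz(cam,*(c[k]+[x,y]),z),[onz(cam,*q,z)[:2].tolist() for q in cv2.boxPoints(rc)])
print("bars");bl("top",im,385,252,35,45,(0,0,130),(180,40,255),40)
print("base");bl("top",im,380,245,45,55,(0,0,30),(180,120,85),6,60)
print("fin");bl("top",im,275,222,45,15,(0,0,0),(180,255,45),130)
bl("scene",sc,300,245,90,50,(0,0,0),(180,255,45),130)
print("orange low sat");bl("top",im,195,235,35,60,(3,130,100),(19,255,255),45);bl("top",im,195,235,35,60,(20,130,60),(35,255,255),45)
print("rear,front",onz("top",203.2,290,45),onz("top",215,247.6,45))
out=np.zeros((600,800,3),np.uint8)
out[:600,:400]=crop(im,380,245,50,75,8);out[:300,400:]=crop(sc,240,170,66,50,6)[:300,:396].copy() if 0 else cv2.resize(sc[175:220,240:300],(400,300),interpolation=2);out[300:,400:]=cv2.resize(sc[245:305,300:380],(400,300),interpolation=2)
cv2.imwrite("pics/crop2.png",out)
E
python3 m2.py|sed -n '/--/,$p'
```

```text
--
module V [165   3 165] [ 15  12 124] [ 24  22 162]
module corners [([359, 125], array([ 960.8, -154.8,   95. ])), ([359, 231], array([ 619.8, -158.7,   95. ])), ([230, 231], array([611.9, 243.7,  95. ])), ([230, 125], array([951.9, 256.9,  95. ]))]
bars
top [0, 0, 35, 45, 727] [402.2 274.8] [ 487.1 -304.1   40. ] [[559.4, -248.1], [561.5, -358.3], [420.2, -358.1], [418.2, -249.0]]
top [11, 8, 18, 5, 39] [404.4 262.1] [ 527.9 -311.1   40. ] [[528.4, -282.9], [535.3, -284.0], [527.1, -339.6], [520.3, -338.5]]
top [8, 30, 18, 4, 38] [401.4 283.7] [ 458.3 -301.5   40. ] [[458.4, -273.8], [464.6, -274.6], [457.9, -329.6], [451.6, -328.7]]
base
top [9, 12, 27, 35, 631] [401.6 273.7] [ 491.2 -308.2    6. ] [[442.6, -263.6], [549.5, -277.3], [540.6, -355.2], [433.8, -340.9]]
fin
top [9, 7, 36, 8, 162] [298.2 232.7] [607.   29.2 130. ] [[614.6, 73.6], [622.4, -32.8], [602.3, -34.3], [594.6, 72.0]]
scene [6, 8, 78, 42, 522] [345.3 267.4] [633.1  50.4 130. ] [[659.1, -46.6], [613.7, -57.6], [603.8, 156.1], [646.9, 162.2]]
orange low sat
top [15, 12, 8, 10, 55] [213.3 251.5] [550.  304.9  45. ] [[539.5, 317.9], [565.7, 310.4], [560.0, 291.8], [533.8, 299.4]]
top [5, 21, 16, 34, 223] [207.2 272.3] [483.2 321.5  45. ] [[432.8, 346.9], [540.3, 318.4], [534.0, 296.3], [426.6, 325.0]]
rear,front [426.6 331.8  45. ] [562.7 300.   45. ]
```

View pics/crop2.png

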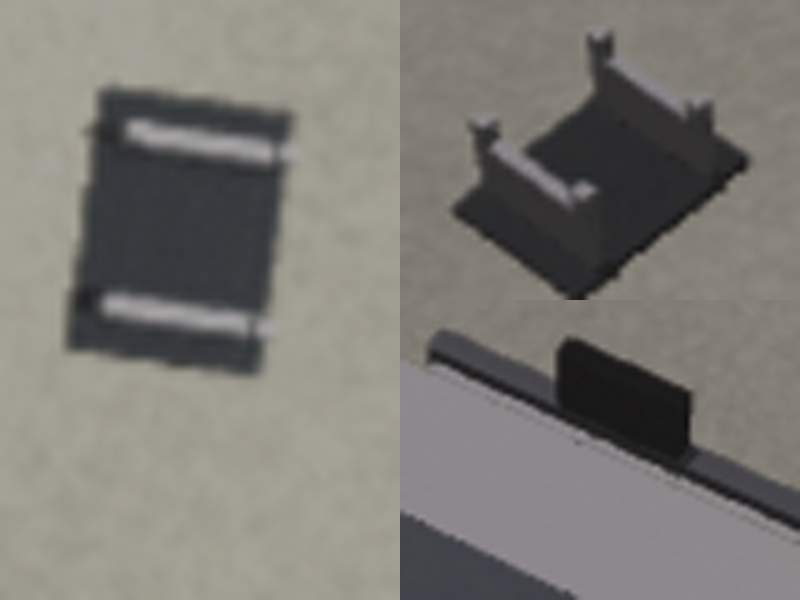

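```bash
cat > m3.py <<'E'
from m2 import *
print("==")
m=cv2.inRange(hsv,(0,0,140),(180,10,255));m[:, :225]=0;m[:,365:]=0;m[:120]=0;m[245:]=0
m=cv2.morphologyEx(m,cv2.MORPH_CLOSE,np.ones((3,3)))
n,l,s,c=cv2.connectedComponentsWithStats(m);k=1+s[1:,4].argmax();print(s[k])
def fit(P):
    vx,vy,x,y=cv2.fitLine(np.array(P,np.float32),cv2.DIST_HUBER,0,.01,.01).ravel();return vx,vy,x,y
g=l==k
fr=[(u,np.flatnonzero(g[:,u]).max()+.5) for u in range(250,345)]
lf=[(np.flatnonzero(g[v]).min()-.5,v) for v in range(140,215)];rt=[(np.flatnonzero(g[v]).max()+.5,v) for v in range(140,215)]
for nm,P in(("front",fr),("left",lf),("right",rt)):
    vx,vy,x,y=fit(P);a=onz("top",x-40*vx,y-40*vy,95);b=onz("top",x+40*vx,y+40*vy,95);print(nm,a,b,np.arctan2(*(b-a)[1::-1]).round(4),np.arctan2(*(b-a)[:2]).round(4))
print("fin scene far top edge",onz("scene",333,253,130),onz("scene",358,263.4,130),"top back edge",onz("top",286,229.2,130),onz("top",309.5,228.4,130))
E
python3 m3.py|sed -n '/==/,$p'
```

```text
==
[ 239  129  112  103 4962]
front [616.8 156.7  95. ] [634.2 -92.4  95. ] -1.5011 3.0719
left [898.7 227.2  95. ] [643.1 204.   95. ] -3.0511 -1.6613
right [ 920.1 -108.2   95. ] [ 663.7 -130.4   95. ] -3.0552 -1.6572
fin scene far top edge [614.7   2.4 130. ] [606.3  69.1 130. ] top back edge [616.9  66.6 130. ] [620.8  -4.9 130. ]
```

```bash
cat > go.py <<'E'
# plan(targets): targets = list of (pos, yaw, tilt, mm_per_row); prints rows. yaw= heading of tool x (before tilt), tilt about tool y
import sys,json
from h import *
from scipy.spatial.transform import Rotation as R, Slerp
def rot(yaw,tilt=0): # tool down, x heading yaw; tilt>0 raises tool z towards +heading
    return R.from_euler('z',yaw)*R.from_euler('x',np.pi)*R.from_euler('y',tilt)
def cur():
    s=r.state();w,x,y,z=s["ee_rot"];return np.array(s["eef_pos"]),R.from_quat([x,y,z,w])
def plan(targets,start=None):
    p,q=start or cur();out=[]
    for tp,tq,step in targets:
        tp=np.array(tp,float);n=int(max(np.ceil(np.linalg.norm(tp-p)/step),np.ceil((q.inv()*tq).magnitude()/.115),1))
        p0,sl=p.copy(),Slerp([0,1],R.concatenate([q,tq]))
        for k in range(1,n+1):
            gp=p0+(tp-p0)*k/n;d=np.clip(np.round(q.inv().apply(gp-p)/25,2),-1,1);w=np.clip(np.round((q.inv()*sl(k/n)).as_rotvec()/.12,2),-1,1)
            p=p+q.apply(d*25);q=q*R.from_rotvec(w*.12)
            out.append({a:float(v) for a,v in zip(("x","y","z","wx","wy","wz"),[*d,*w]) if v})
        print("err",(p-tp).round(2),"n",n)
    for i in range(0,len(out),5):print(json.dumps(out[i:i+5]))
def show():
    p,q=cur();m=q.as_matrix();s=r.state();print("t",round(s["t"],2),"tcp",p.round(1),"yaw",np.arctan2(m[1,0],m[0,0]).round(3),"tz",m[:,2].round(3),"F",s["wrist_force"].round(1),"w",round(s["width"],3),"ff",round(s["finger_force"],1),"q",s["q"].round(2))
E
python3 - <<'E'
from go import *
plan([((613,33.5,260),rot(1.654),30)])
E
```

```text
err [  1.51 -55.63  -0.12] n 24
[{"x": 0.99, "y": -0.65, "z": 0.07, "wz": -0.46}, {"x": 1.0, "y": -0.59, "z": 0.08, "wz": -0.47}, {"x": 1.0, "y": -0.54, "z": 0.07, "wz": -0.46}, {"x": 1.0, "y": -0.47, "z": 0.07, "wz": -0.46}, {"x": 1.0, "y": -0.41, "z": 0.08, "wz": -0.47}]
[{"x": 1.0, "y": -0.33, "z": 0.07, "wz": -0.46}, {"x": 1.0, "y": -0.27, "z": 0.07, "wz": -0.47}, {"x": 1.0, "y": -0.2, "z": 0.08, "wz": -0.46}, {"x": 1.0, "y": -0.12, "z": 0.07, "wz": -0.46}, {"x": 1.0, "y": -0.05, "z": 0.07, "wz": -0.47}]
[{"x": 1.0, "y": 0.03, "z": 0.08, "wz": -0.46}, {"x": 1.0, "y": 0.11, "z": 0.07, "wy": -0.01, "wz": -0.46}, {"x": 1.0, "y": 0.17, "z": 0.07, "wz": -0.47}, {"x": 1.0, "y": 0.26, "z": 0.07, "wz": -0.46}, {"x": 1.0, "y": 0.33, "z": 0.07, "wz": -0.46}]
[{"x": 1.0, "y": 0.4, "z": 0.08, "wz": -0.47}, {"x": 1.0, "y": 0.47, "z": 0.07, "wz": -0.46}, {"x": 1.0, "y": 0.54, "z": 0.07, "wx": -0.01, "wz": -0.47}, {"x": 1.0, "y": 0.61, "z": 0.07, "wz": -0.46}, {"x": 1.0, "y": 0.67, "z": 0.08, "wz": -0.46}]
[{"x": 1.0, "y": 0.73, "z": 0.07, "wz": -0.47}, {"x": 1.0, "y": 0.79, "z": 0.07, "wz": -0.46}, {"x": 1.0, "y": 0.84, "z": 0.07, "wz": -0.46}, {"x": 1.0, "y": 0.89, "z": 0.08, "wz": -0.47}]
```

drive_tool --rows '[{"x": 1.0, "y": -0.65, "z": 0.07, "wz": -0.46}, {"x": 1.0, "y": -0.6, "z": 0.07, "wz": -0.46}, {"x": 1.0, "y": -0.55, "z": 0.07, "wz": -0.46}, {"x": 1.0, "y": -0.47, "z": 0.07, "wz": -0.46}, {"x": 1.0, "y": -0.4, "z": 0.07, "wz": -0.46}]' --hand 0 --grip_force 60

```text
schema error: expected keys x, y, z, wx, wy, wz
```

drive_tool --rows '[{"x": 1.0, "y": -0.33, "z": 0.07, "wz": -0.46}, {"x": 1.0, "y": -0.27, "z": 0.07, "wz": -0.46}, {"x": 1.0, "y": -0.2, "z": 0.07, "wz": -0.46}, {"x": 1.0, "y": -0.12, "z": 0.07, "wz": -0.46}, {"x": 1.0, "y": -0.05, "z": 0.07, "wz": -0.46}]'

```text
schema error: expected keys x, y, z, wx, wy, wz
```

drive_tool --rows '[{"x": 1.0, "y": 0.03, "z": 0.07, "wz": -0.46}, {"x": 1.0, "y": 0.1, "z": 0.07, "wz": -0.46}, {"x": 1.0, "y": 0.18, "z": 0.07, "wz": -0.46}, {"x": 1.0, "y": 0.26, "z": 0.07, "wz": -0.46}, {"x": 1.0, "y": 0.33, "z": 0.07, "wz": -0.46}]'

```text
schema error: expected keys x, y, z, wx, wy, wz
```

drive_tool --rows '[{"x": 1.0, "y": 0.4, "z": 0.07, "wz": -0.46}, {"x": 1.0, "y": 0.47, "z": 0.07, "wz": -0.46}, {"x": 1.0, "y": 0.54, "z": 0.07, "wz": -0.46}, {"x": 1.0, "y": 0.6, "z": 0.07, "wz": -0.46}, {"x": 1.0, "y": 0.67, "z": 0.07, "wz": -0.46}]'

```text
schema error: expected keys x, y, z, wx, wy, wz
```

Run:
```python
from go import *
show()
plan([((613,33.5,240),rot(1.654),24),((613,33.5,176),rot(1.654),20)])
```

```text
t 0.1 tcp [ 172.3 -522.1  303.4] yaw 0.319 tz [-0.     0.001 -1.   ] F [-0.2 -0.3 -0.3] w 1.001 ff 0.0 q [-1.47  0.38  1.3  -0.    1.46 -0.22]
err [-0.02 -0.08 -0.08] n 30
err [-0.   -0.08 -0.08] n 4
[{"x": 0.79, "y": -0.52, "z": 0.09, "wz": -0.37}, {"x": 0.81, "y": -0.48, "z": 0.08, "wz": -0.37}, {"x": 0.84, "y": -0.45, "z": 0.09, "wz": -0.37}, {"x": 0.85, "y": -0.41, "z": 0.08, "wz": -0.37}, {"x": 0.87, "y": -0.37, "z": 0.09, "wz": -0.37}]
[{"x": 0.88, "y": -0.33, "z": 0.08, "wz": -0.38}, {"x": 0.9, "y": -0.3, "z": 0.09, "wz": -0.37}, {"x": 0.91, "y": -0.25, "z": 0.08, "wz": -0.37}, {"x": 0.92, "y": -0.21, "z": 0.09, "wz": -0.37}, {"x": 0.93, "y": -0.17, "z": 0.08, "wz": -0.37}]
[{"x": 0.94, "y": -0.13, "z": 0.09, "wz": -0.37}, {"x": 0.94, "y": -0.08, "z": 0.08, "wz": -0.37}, {"x": 0.95, "y": -0.05, "z": 0.09, "wz": -0.37}, {"x": 0.94, "z": 0.08, "wz": -0.37}, {"x": 0.95, "y": 0.04, "z": 0.09, "wy": -0.01, "wz": -0.37}]
[{"x": 0.94, "y": 0.08, "z": 0.08, "wz": -0.37}, {"x": 0.94, "y": 0.12, "z": 0.09, "wz": -0.38}, {"x": 0.93, "y": 0.17, "z": 0.08, "wz": -0.37}, {"x": 0.92, "y": 0.2, "z": 0.09, "wz": -0.37}, {"x": 0.91, "y": 0.25, "z": 0.08, "wz": -0.37}]
[{"x": 0.9, "y": 0.29, "z": 0.09, "wz": -0.37}, {"x": 0.89, "y": 0.33, "z": 0.08, "wx": -0.01, "wz": -0.37}, {"x": 0.87, "y": 0.36, "z": 0.08, "wz": -0.37}, {"x": 0.86, "y": 0.41, "z": 0.09, "wz": -0.37}, {"x": 0.83, "y": 0.44, "z": 0.08, "wz": -0.37}]
[{"x": 0.82, "y": 0.48, "z": 0.09, "wz": -0.37}, {"x": 0.79, "y": 0.51, "z": 0.08, "wz": -0.37}, {"x": 0.77, "y": 0.55, "z": 0.09, "wz": -0.38}, {"x": 0.75, "y": 0.59, "z": 0.08, "wz": -0.37}, {"x": 0.71, "y": 0.61, "z": 0.09, "wz": -0.37}]
[{"z": 0.64}, {"z": 0.64}, {"z": 0.64}, {"z": 0.64}]
```

All six keys must be given; I'm resending with the full set.

drive_tool --rows '[{"x": 1.0, "y": -0.65, "z": 0.07, "wx": 0, "wy": 0, "wz": -0.46}, {"x": 1.0, "y": -0.6, "z": 0.07, "wx": 0, "wy": 0, "wz": -0.46}, {"x": 1.0, "y": -0.55, "z": 0.07, "wx": 0, "wy": 0, "wz": -0.46}, {"x": 1.0, "y": -0.47, "z": 0.07, "wx": 0, "wy": 0, "wz": -0.46}, {"x": 1.0, "y": -0.4, "z": 0.07, "wx": 0, "wy": 0, "wz": -0.46}]' --hand 0 --grip_force 60

```text
t: 0.6
eef_pos: [259.3, -408.4, 294.9]
ee_rot: [-0.0, 0.956, 0.294, 0.0]
wrist_force: [0.2, -0.8, -0.6]
width: 1.004
finger_force: 0.0
```

drive_tool --rows '[{"x": 1.0, "y": -0.33, "z": 0.07, "wx": 0, "wy": 0, "wz": -0.46}, {"x": 1.0, "y": -0.27, "z": 0.07, "wx": 0, "wy": 0, "wz": -0.46}, {"x": 1.0, "y": -0.2, "z": 0.07, "wx": 0, "wy": 0, "wz": -0.46}, {"x": 1.0, "y": -0.12, "z": 0.07, "wx": 0, "wy": 0, "wz": -0.46}, {"x": 1.0, "y": -0.05, "z": 0.07, "wx": 0, "wy": 0, "wz": -0.46}]'

```text
t: 1.1
eef_pos: [339.2, -308.7, 286.2]
ee_rot: [-0.0, 0.906, 0.423, -0.0]
wrist_force: [0.3, 0.2, -0.0]
width: 1.001
finger_force: 0.0
```

drive_tool --rows '[{"x": 1.0, "y": 0.03, "z": 0.07, "wx": 0, "wy": 0, "wz": -0.46}, {"x": 1.0, "y": 0.1, "z": 0.07, "wx": 0, "wy": 0, "wz": -0.46}, {"x": 1.0, "y": 0.18, "z": 0.07, "wx": 0, "wy": 0, "wz": -0.46}, {"x": 1.0, "y": 0.26, "z": 0.07, "wx": 0, "wy": 0, "wz": -0.46}, {"x": 1.0, "y": 0.33, "z": 0.07, "wx": 0, "wy": 0, "wz": -0.46}]'

```text
t: 1.6
eef_pos: [427.8, -216.8, 277.4]
ee_rot: [-0.0, 0.839, 0.543, -0.0]
wrist_force: [-0.0, -1.0, -0.5]
width: 1.005
finger_force: 0.0
```

drive_tool --rows '[{"x": 1.0, "y": 0.4, "z": 0.07, "wx": 0, "wy": 0, "wz": -0.46}, {"x": 1.0, "y": 0.47, "z": 0.07, "wx": 0, "wy": 0, "wz": -0.46}, {"x": 1.0, "y": 0.54, "z": 0.07, "wx": 0, "wy": 0, "wz": -0.46}, {"x": 1.0, "y": 0.6, "z": 0.07, "wx": 0, "wy": 0, "wz": -0.46}, {"x": 1.0, "y": 0.67, "z": 0.07, "wx": 0, "wy": 0, "wz": -0.46}]'

```text
t: 2.1
eef_pos: [530.2, -118.0, 268.5]
ee_rot: [-0.0, 0.757, 0.654, -0.0]
wrist_force: [0.6, -0.9, 0.0]
width: 1.002
finger_force: 0.0
```

```bash
sed -i 's/ if v}/}/; s/float(v) for/round(float(v),2)+0 for/' go.py
python3 - <<'E'
from go import *
show()
plan([((613,33.5,240),rot(1.654),24),((613,33.5,176),rot(1.654),20)])
E
```

```text
t 2.1 tcp [ 530.2 -118.   268.5] yaw 1.425 tz [-0.001  0.    -1.   ] F [ 0.6 -0.9  0. ] w 1.002 ff 0.0 q [-0.44  0.4   1.38 -0.    1.37 -0.29]
err [ 0.08 -0.02  0.03] n 8
err [0.11 0.   0.03] n 4
[{"x": 0.81, "y": 0.3, "z": 0.14, "wx": 0.0, "wy": 0.0, "wz": -0.24}, {"x": 0.8, "y": 0.32, "z": 0.15, "wx": 0.0, "wy": 0.0, "wz": -0.24}, {"x": 0.79, "y": 0.35, "z": 0.14, "wx": 0.0, "wy": 0.0, "wz": -0.24}, {"x": 0.78, "y": 0.37, "z": 0.14, "wx": 0.0, "wy": 0.0, "wz": -0.23}, {"x": 0.77, "y": 0.39, "z": 0.14, "wx": 0.0, "wy": 0.0, "wz": -0.24}]
[{"x": 0.76, "y": 0.41, "z": 0.15, "wx": 0.0, "wy": 0.0, "wz": -0.24}, {"x": 0.75, "y": 0.43, "z": 0.14, "wx": 0.0, "wy": 0.0, "wz": -0.24}, {"x": 0.73, "y": 0.46, "z": 0.14, "wx": -0.01, "wy": 0.0, "wz": -0.24}, {"x": 0.0, "y": 0.0, "z": 0.64, "wx": 0.0, "wy": 0.0, "wz": 0.0}, {"x": 0.0, "y": 0.0, "z": 0.64, "wx": 0.0, "wy": 0.0, "wz": 0.0}]
[{"x": 0.0, "y": 0.0, "z": 0.64, "wx": 0.0, "wy": 0.0, "wz": 0.0}, {"x": 0.0, "y": 0.0, "z": 0.64, "wx": 0.0, "wy": 0.0, "wz": 0.0}]
```

drive_tool --rows '[{"x": 0.81, "y": 0.3, "z": 0.14, "wx": 0, "wy": 0, "wz": -0.24}, {"x": 0.8, "y": 0.32, "z": 0.15, "wx": 0, "wy": 0, "wz": -0.24}, {"x": 0.79, "y": 0.35, "z": 0.14, "wx": 0, "wy": 0, "wz": -0.24}, {"x": 0.78, "y": 0.37, "z": 0.14, "wx": 0, "wy": 0, "wz": -0.24}, {"x": 0.77, "y": 0.39, "z": 0.14, "wx": 0, "wy": 0, "wz": -0.24}]'

```text
t: 2.6
eef_pos: [581.8, -23.6, 250.7]
ee_rot: [-0.0, 0.708, 0.706, -0.0]
wrist_force: [-0.1, -0.3, -0.2]
width: 0.999
finger_force: 0.0
```

drive_tool --rows '[{"x": 0.76, "y": 0.41, "z": 0.15, "wx": 0, "wy": 0, "wz": -0.24}, {"x": 0.75, "y": 0.43, "z": 0.14, "wx": 0, "wy": 0, "wz": -0.24}, {"x": 0.73, "y": 0.46, "z": 0.14, "wx": 0, "wy": 0, "wz": -0.24}, {"x": 0, "y": 0, "z": 0, "wx": 0, "wy": 0, "wz": 0}]'

```text
t: 3.0
eef_pos: [613.0, 34.3, 239.3]
ee_rot: [-0.001, 0.676, 0.737, -0.0]
wrist_force: [-1.0, -0.2, -0.2]
width: 1.0
finger_force: 0.0
```

Run:
```python
from go import *
show()
plan([((613,33.5,176),rot(1.654),17)])
```

```text
t 3.0 tcp [613.   34.3 239.3] yaw 1.656 tz [-0.002  0.001 -1.   ] F [-1.  -0.2 -0.2] w 1.0 ff 0.0 q [-0.14  0.54  1.21  0.    1.39 -0.22]
err [0.05 0.1  0.06] n 4
[{"x": -0.01, "y": 0.0, "z": 0.63, "wx": 0.0, "wy": 0.0, "wz": 0.0}, {"x": -0.01, "y": 0.0, "z": 0.64, "wx": -0.01, "wy": 0.0, "wz": 0.01}, {"x": -0.01, "y": 0.0, "z": 0.63, "wx": 0.0, "wy": 0.0, "wz": 0.0}, {"x": 0.0, "y": 0.0, "z": 0.63, "wx": 0.0, "wy": -0.01, "wz": 0.01}]
```

drive_tool --rows '[{"x": 0, "y": 0, "z": 0.63, "wx": 0, "wy": 0, "wz": 0}, {"x": 0, "y": 0, "z": 0.63, "wx": 0, "wy": 0, "wz": 0}, {"x": 0, "y": 0, "z": 0.63, "wx": 0, "wy": 0, "wz": 0}, {"x": 0, "y": 0, "z": 0.63, "wx": 0, "wy": 0, "wz": 0}]'

```text
t: 3.4
eef_pos: [612.3, 31.7, 176.8]
ee_rot: [-0.0, 0.678, 0.735, -0.0]
wrist_force: [0.0, -0.1, -0.1]
width: 1.0
finger_force: 0.0
```

drive_tool --rows '[{"x": 0, "y": 0, "z": 0, "wx": 0, "wy": 0, "wz": 0}, {"x": 0, "y": 0, "z": 0, "wx": 0, "wy": 0, "wz": 0}, {"x": 0, "y": 0, "z": 0, "wx": 0, "wy": 0, "wz": 0}, {"x": 0, "y": 0, "z": 0, "wx": 0, "wy": 0, "wz": 0}, {"x": 0, "y": 0, "z": 0, "wx": 0, "wy": 0, "wz": 0}]' --hand 1 --grip_force 40

```text
t: 3.9
eef_pos: [613.1, 32.3, 178.3]
ee_rot: [0.001, 0.677, 0.736, 0.001]
wrist_force: [-0.3, 0.6, 8.4]
width: 0.157
finger_force: 41.5
```

drive_tool --rows '[{"x": 0, "y": -0.2, "z": 0, "wx": 0, "wy": 0, "wz": 0}, {"x": 0, "y": -0.5, "z": 0, "wx": 0, "wy": 0, "wz": 0}, {"x": 0, "y": -0.6, "z": 0, "wx": 0, "wy": 0, "wz": 0}, {"x": 0, "y": -0.6, "z": 0, "wx": 0, "wy": 0, "wz": 0}, {"x": 0, "y": -0.6, "z": 0, "wx": 0, "wy": 0, "wz": 0}]'

```text
t: 4.4
eef_pos: [550.9, 26.9, 178.4]
ee_rot: [0.002, 0.677, 0.736, 0.001]
wrist_force: [6.9, -1.1, 1.3]
width: 0.154
finger_force: 40.6
```

drive_tool --rows '[{"x": 0, "y": -0.5, "z": 0, "wx": 0, "wy": 0, "wz": 0}, {"x": 0, "y": -0.4, "z": 0, "wx": 0, "wy": 0, "wz": 0}, {"x": 0, "y": -0.3, "z": 0, "wx": 0, "wy": 0, "wz": 0}, {"x": 0, "y": -0.2, "z": 0, "wx": 0, "wy": 0, "wz": 0}, {"x": 0, "y": -0.2, "z": 0, "wx": 0, "wy": 0, "wz": 0}]'

```text
t: 4.9
eef_pos: [511.4, 23.5, 178.3]
ee_rot: [0.002, 0.677, 0.736, 0.001]
wrist_force: [5.9, -2.5, 1.5]
width: 0.154
finger_force: 40.5
```

drive_tool --rows '[{"x": 0, "y": -0.1, "z": 0, "wx": 0, "wy": 0, "wz": 0}, {"x": 0, "y": -0.1, "z": 0, "wx": 0, "wy": 0, "wz": 0}, {"x": 0, "y": -0.1, "z": 0, "wx": 0, "wy": 0, "wz": 0}]'

```text
t: 5.2
eef_pos: [508.9, 23.2, 178.5]
ee_rot: [0.007, 0.678, 0.735, 0.006]
wrist_force: [43.9, 7.0, -25.9]
width: 0.153
finger_force: 42.0
```

drive_tool --rows '[{"x": 0, "y": 0.13, "z": 0, "wx": 0, "wy": 0, "wz": 0}, {"x": 0, "y": 0, "z": 0, "wx": 0, "wy": 0, "wz": 0}]'

```text
t: 5.4
eef_pos: [509.7, 23.3, 178.4]
ee_rot: [0.004, 0.677, 0.736, 0.003]
wrist_force: [19.5, 0.8, -6.6]
width: 0.154
finger_force: 40.4
```

drive_tool --rows '[{"x": 0, "y": 0, "z": 0, "wx": 0, "wy": 0, "wz": 0}, {"x": 0, "y": 0, "z": 0, "wx": 0, "wy": 0, "wz": 0}, {"x": 0, "y": 0, "z": 0, "wx": 0, "wy": 0, "wz": 0}, {"x": 0, "y": 0, "z": -0.5, "wx": 0, "wy": 0, "wz": 0}, {"x": 0, "y": 0, "z": -1, "wx": 0, "wy": 0, "wz": 0}]' --hand 0

```text
t: 5.9
eef_pos: [505.4, 23.7, 214.1]
ee_rot: [-0.002, 0.677, 0.736, -0.001]
wrist_force: [-0.3, -0.1, -0.1]
width: 0.98
finger_force: 0.0
```

drive_tool --rows '[{"x": 0, "y": 0, "z": -1, "wx": 0, "wy": 0, "wz": 0}, {"x": 0, "y": 0, "z": -1, "wx": 0, "wy": 0, "wz": 0}, {"x": 0, "y": 0, "z": 0, "wx": 0, "wy": 0, "wz": 0}]'

```text
t: 6.2
eef_pos: [506.8, 23.5, 267.9]
ee_rot: [0.002, 0.677, 0.736, 0.001]
wrist_force: [0.8, -0.4, -1.2]
width: 1.002
finger_force: 0.0
```

Run:
```python
from go import *
show()
plan([((549,304.5,200),rot(2.907),30)])
```

```text
t 6.2 tcp [506.8  23.5 267.9] yaw 1.653 tz [ 0.006 -0.001 -1.   ] F [ 0.8 -0.4 -1.2] w 1.002 ff 0.0 q [-0.19  0.34  1.48 -0.    1.32 -0.27]
err [-0.17 -0.17  0.02] n 11
[{"x": 1.0, "y": 0.24, "z": 0.25, "wx": 0.0, "wy": 0.0, "wz": -0.95}, {"x": 0.98, "y": 0.35, "z": 0.24, "wx": 0.01, "wy": 0.01, "wz": -0.95}, {"x": 0.93, "y": 0.45, "z": 0.25, "wx": 0.0, "wy": 0.0, "wz": -0.95}, {"x": 0.86, "y": 0.56, "z": 0.25, "wx": 0.0, "wy": 0.0, "wz": -0.95}, {"x": 0.8, "y": 0.66, "z": 0.25, "wx": 0.0, "wy": 0.01, "wz": -0.95}]
[{"x": 0.72, "y": 0.74, "z": 0.24, "wx": 0.01, "wy": 0.0, "wz": -0.95}, {"x": 0.63, "y": 0.82, "z": 0.25, "wx": 0.0, "wy": 0.01, "wz": -0.95}, {"x": 0.53, "y": 0.88, "z": 0.25, "wx": 0.0, "wy": 0.0, "wz": -0.95}, {"x": 0.43, "y": 0.94, "z": 0.25, "wx": 0.01, "wy": 0.0, "wz": -0.95}, {"x": 0.32, "y": 0.99, "z": 0.24, "wx": 0.0, "wy": 0.01, "wz": -0.95}]
[{"x": 0.21, "y": 1.0, "z": 0.25, "wx": 0.0, "wy": 0.0, "wz": -0.95}]
```

drive_tool --rows '[{"x": 1.0, "y": 0.24, "z": 0.25, "wx": 0, "wy": 0, "wz": -0.95}, {"x": 0.98, "y": 0.35, "z": 0.25, "wx": 0, "wy": 0, "wz": -0.95}, {"x": 0.93, "y": 0.45, "z": 0.25, "wx": 0, "wy": 0, "wz": -0.95}, {"x": 0.86, "y": 0.56, "z": 0.25, "wx": 0, "wy": 0, "wz": -0.95}, {"x": 0.8, "y": 0.66, "z": 0.25, "wx": 0, "wy": 0, "wz": -0.95}]'

```text
t: 6.7
eef_pos: [525.0, 152.3, 232.6]
ee_rot: [-0.001, 0.441, 0.897, -0.0]
wrist_force: [0.5, -0.3, -0.6]
width: 0.999
finger_force: 0.0
```

drive_tool --rows '[{"x": 0.72, "y": 0.74, "z": 0.25, "wx": 0, "wy": 0, "wz": -0.95}, {"x": 0.63, "y": 0.82, "z": 0.25, "wx": 0, "wy": 0, "wz": -0.95}, {"x": 0.53, "y": 0.88, "z": 0.25, "wx": 0, "wy": 0, "wz": -0.95}, {"x": 0.43, "y": 0.94, "z": 0.25, "wx": 0, "wy": 0, "wz": -0.95}, {"x": 0.32, "y": 0.99, "z": 0.25, "wx": 0, "wy": 0, "wz": -0.95}]'

```text
t: 7.2
eef_pos: [544.1, 280.0, 201.2]
ee_rot: [-0.001, 0.171, 0.985, -0.0]
wrist_force: [0.5, -1.1, 0.6]
width: 1.001
finger_force: 0.0
```

drive_tool --rows '[{"x": 0.21, "y": 1.0, "z": 0.25, "wx": 0, "wy": 0, "wz": -0.95}, {"x": 0, "y": 0, "z": 0, "wx": 0, "wy": 0, "wz": 0}]'

```text
t: 7.4
eef_pos: [547.3, 306.5, 194.1]
ee_rot: [-0.001, 0.114, 0.993, -0.0]
wrist_force: [-0.2, 0.0, 0.6]
width: 0.998
finger_force: 0.0
```

Run:
```python
from go import *
a=snap("top","top1");b=snap("scene","scene1")
show()
out=np.zeros((600,800,3),np.uint8)
out[:300,:480]=cv2.resize(a[210:285,240:360],(480,300),interpolation=2)
out[300:,:500]=cv2.resize(b[205:295,280:430],(500,300),interpolation=2)
out[300:,500:]=cv2.resize(b[220:340,400:520],(300,300))
out[:300,500:]=cv2.resize(a[220:320,160:260],(300,300))
cv2.imwrite("pics/c3.png",out)
plan([((549,304.5,89),rot(2.907),22)])
```

```text
t 7.5 tcp [547.7 304.3 195.3] yaw 2.906 tz [-0.002 -0.001 -1.   ] F [ 0.2 -1.   0. ] w 1.0 ff 0.0 q [ 0.32  0.6   1.24 -0.    1.3  -1.02]
err [-0.13 -0.09  0.03] n 5
[{"x": -0.01, "y": 0.01, "z": 0.85, "wx": 0.0, "wy": 0.0, "wz": 0.0}, {"x": -0.01, "y": 0.0, "z": 0.85, "wx": 0.0, "wy": 0.0, "wz": 0.0}, {"x": -0.01, "y": 0.01, "z": 0.85, "wx": -0.01, "wy": -0.01, "wz": 0.0}, {"x": -0.01, "y": 0.0, "z": 0.85, "wx": 0.0, "wy": 0.0, "wz": 0.0}, {"x": -0.01, "y": 0.0, "z": 0.85, "wx": 0.0, "wy": 0.0, "wz": -0.01}]
```

View pics/c3.png

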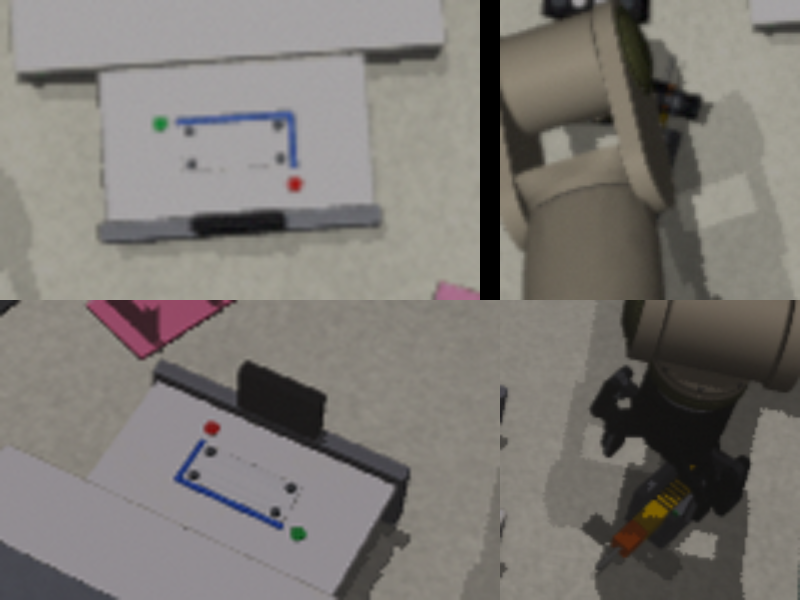

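The picture shows the drawer fully out. In top px the green end of the seam is at (284,240), the corner at (313,239) and the red end at (313.5,251.5). The probe is still in the dock under the open gripper.

```bash
cat > seam.py <<'E'
from m2 import tri
from go import *
a=cv2.imread("pics/top1.png");b=cv2.imread("pics/scene1.png");res={}
for cam,i,(x0,x1,y0,y1) in(("top",a,(265,335,232,262)),("scene",b,(320,390,225,280))):
    h=cv2.cvtColor(i,cv2.COLOR_BGR2HSV)
    for nm,lo,hi,z in(("green",(45,90,40),(85,255,255),76),("red",(0,120,60),(8,255,255),76),("blue",(105,110,50),(130,255,255),77)):
        m=cv2.inRange(h,lo,hi);k=np.zeros_like(m);k[y0:y1,x0:x1]=m[y0:y1,x0:x1]
        P=np.argwhere(k)[:,::-1].astype(float)
        W=np.array([onz(cam,*p,z) for p in P])
        c=W.mean(0);res[cam,nm]=c,P.mean(0);print(cam,nm,len(P),c.round(1))
        if nm=="blue":
            th=.083;M=np.array([[np.cos(th),np.sin(th)],[-np.sin(th),np.cos(th)]]);L=W[:,:2]@M.T
            print(" module-frame x pct",np.percentile(L[:,0],[1,30,50,60,75,99]).round(1),"y",np.percentile(L[:,1],[1,10,20,50,99]).round(1))
            lo_=L[:,0]>np.percentile(L[:,0],99)-8;A=L[lo_];print(" long leg mean",A.mean(0).round(1),"slope",np.polyfit(A[:,1],A[:,0],1).round(3), "short y",L[L[:,0]<np.percentile(L[:,0],99)-12][:,1].mean().round(1))
for nm in("green","red"):print(nm,tri(res["top",nm][1],res["scene",nm][1]))
E
python3 seam.py|grep -A30 "top green"
```

```text
top green 6 [586.9  88.9  76. ]
top red 6 [540.5 -16.8  76. ]
top blue 36 [586.2  14.7  77. ]
 module-frame x pct [553.5 588.9 592.  592.3 592.9 594.2] y [-63.5 -62.8 -62.2 -40.7  22.9]
 long leg mean [592.4 -23. ] slope [6.00000e-03 5.92589e+02] short y -62.8
scene green 15 [586.8  91.7  76. ]
scene red 10 [541.1 -15.   76. ]
scene blue 83 [589.3  23.9  77. ]
 module-frame x pct [556.4 591.8 593.2 593.7 594.9 596.6] y [-61.3 -60.  -58.4 -27.5  28.4]
 long leg mean [593.8 -16.1] slope [4.00000e-03 5.93894e+02] short y -59.8
green (array([586.5,  90.1,  74.2]), np.float64(2.5))
red (array([540.3, -16.3,  74.2]), np.float64(1.2))
```

drive_tool --rows '[{"x": 0, "y": 0, "z": 0.85, "wx": 0, "wy": 0, "wz": 0}, {"x": -0.02, "y": 0, "z": 0.85, "wx": 0, "wy": 0, "wz": 0}, {"x": -0.02, "y": 0, "z": 0.85, "wx": 0, "wy": 0, "wz": 0}, {"x": 0, "y": 0, "z": 0.85, "wx": 0, "wy": 0, "wz": 0}, {"x": 0, "y": 0, "z": 0.85, "wx": 0, "wy": 0, "wz": 0}]'

```text
t: 8.0
eef_pos: [549.1, 302.8, 89.4]
ee_rot: [0.0, 0.118, 0.993, -0.0]
wrist_force: [1.5, 0.4, 0.1]
width: 1.003
finger_force: 0.0
```

drive_tool --rows '[{"x": 0, "y": 0, "z": 0, "wx": 0, "wy": 0, "wz": 0}, {"x": 0, "y": 0, "z": 0, "wx": 0, "wy": 0, "wz": 0}, {"x": 0, "y": 0, "z": 0, "wx": 0, "wy": 0, "wz": 0}, {"x": 0, "y": 0, "z": 0, "wx": 0, "wy": 0, "wz": 0}, {"x": 0, "y": 0, "z": 0, "wx": 0, "wy": 0, "wz": 0}]' --hand 1 --grip_force 80

```text
t: 8.5
eef_pos: [549.5, 304.2, 91.1]
ee_rot: [0.001, 0.117, 0.993, 0.0]
wrist_force: [-0.5, -1.4, 6.0]
width: 0.221
finger_force: 79.8
```

drive_tool --rows '[{"x": 0, "y": 0, "z": -0.3, "wx": 0, "wy": 0, "wz": 0}, {"x": 0, "y": 0, "z": -0.5, "wx": 0, "wy": 0, "wz": 0}, {"x": 0, "y": 0, "z": -0.8, "wx": 0, "wy": 0, "wz": 0}, {"x": 0, "y": 0, "z": -0.8, "wx": 0, "wy": 0, "wz": 0}, {"x": 0, "y": 0, "z": -0.8, "wx": 0, "wy": 0, "wz": 0}]'

```text
t: 9.0
eef_pos: [549.0, 304.2, 171.7]
ee_rot: [0.0, 0.117, 0.993, 0.0]
wrist_force: [0.2, -1.0, -2.0]
width: 0.216
finger_force: 78.7
```

drive_tool --rows '[{"x": 0, "y": 0, "z": -1, "wx": 0, "wy": 0, "wz": 0}, {"x": 0, "y": 0, "z": -1, "wx": 0, "wy": 0, "wz": 0}, {"x": 0, "y": 0, "z": -1, "wx": 0, "wy": 0, "wz": 0}, {"x": 0, "y": 0, "z": -1, "wx": 0, "wy": 0, "wz": 0}, {"x": 0, "y": 0, "z": 0, "wx": 0, "wy": 0, "wz": 0}]'

```text
t: 9.5
eef_pos: [549.6, 304.5, 274.4]
ee_rot: [0.003, 0.117, 0.993, 0.002]
wrist_force: [-0.3, -0.0, -1.7]
width: 0.219
finger_force: 78.9
```

Run:
```python
from go import *
show()
plan([((430.6,-297.7,220),rot(-0.137),24)])
```

```text
t 9.5 tcp [549.6 304.5 274.4] yaw 2.907 tz [ 0.007  0.002 -1.   ] F [-0.3 -0.  -1.7] w 0.219 ff 78.9 q [ 0.32  0.54  1.12  0.    1.48 -1.02]
err [ 0.05  0.02 -0.08] n 27
[{"x": -0.04, "y": -0.91, "z": 0.08, "wx": 0.0, "wy": 0.0, "wz": 0.94}, {"x": -0.13, "y": -0.9, "z": 0.07, "wx": 0.01, "wy": 0.0, "wz": 0.94}, {"x": -0.24, "y": -0.88, "z": 0.08, "wx": 0.0, "wy": -0.01, "wz": 0.94}, {"x": -0.33, "y": -0.84, "z": 0.08, "wx": 0.0, "wy": 0.0, "wz": 0.94}, {"x": -0.43, "y": -0.8, "z": 0.08, "wx": 0.01, "wy": 0.0, "wz": 0.94}]
[{"x": -0.52, "y": -0.75, "z": 0.08, "wx": 0.0, "wy": 0.0, "wz": 0.94}, {"x": -0.59, "y": -0.69, "z": 0.08, "wx": 0.0, "wy": 0.0, "wz": 0.94}, {"x": -0.67, "y": -0.61, "z": 0.08, "wx": 0.0, "wy": 0.0, "wz": 0.94}, {"x": -0.74, "y": -0.54, "z": 0.08, "wx": 0.01, "wy": -0.01, "wz": 0.94}, {"x": -0.79, "y": -0.45, "z": 0.08, "wx": 0.0, "wy": 0.0, "wz": 0.94}]
[{"x": -0.84, "y": -0.36, "z": 0.08, "wx": 0.0, "wy": 0.0, "wz": 0.94}, {"x": -0.87, "y": -0.26, "z": 0.08, "wx": 0.01, "wy": 0.0, "wz": 0.94}, {"x": -0.89, "y": -0.16, "z": 0.08, "wx": 0.0, "wy": 0.0, "wz": 0.94}
[... 292 characters left out ...]
-0.84, "y": 0.34, "z": 0.08, "wx": 0.01, "wy": 0.0, "wz": 0.94}, {"x": -0.8, "y": 0.43, "z": 0.08, "wx": 0.0, "wy": 0.0, "wz": 0.94}, {"x": -0.75, "y": 0.52, "z": 0.09, "wx": 0.0, "wy": 0.0, "wz": 0.94}]
[{"x": -0.68, "y": 0.61, "z": 0.08, "wx": 0.0, "wy": -0.01, "wz": 0.94}, {"x": -0.61, "y": 0.67, "z": 0.08, "wx": 0.01, "wy": 0.0, "wz": 0.94}, {"x": -0.53, "y": 0.74, "z": 0.08, "wx": 0.0, "wy": 0.0, "wz": 0.94}, {"x": -0.44, "y": 0.79, "z": 0.08, "wx": 0.0, "wy": 0.0, "wz": 0.94}, {"x": -0.35, "y": 0.84, "z": 0.09, "wx": 0.01, "wy": 0.0, "wz": 0.94}]
[{"x": -0.26, "y": 0.87, "z": 0.08, "wx": 0.0, "wy": -0.01, "wz": 0.94}, {"x": -0.15, "y": 0.9, "z": 0.08, "wx": 0.0, "wy": 0.0, "wz": 0.94}]
```

drive_tool --rows '[{"x": -0.04, "y": -0.91, "z": 0.08, "wx": 0, "wy": 0, "wz": 0.94}, {"x": -0.13, "y": -0.9, "z": 0.08, "wx": 0, "wy": 0, "wz": 0.94}, {"x": -0.24, "y": -0.88, "z": 0.08, "wx": 0, "wy": 0, "wz": 0.94}, {"x": -0.33, "y": -0.84, "z": 0.08, "wx": 0, "wy": 0, "wz": 0.94}, {"x": -0.43, "y": -0.8, "z": 0.08, "wx": 0, "wy": 0, "wz": 0.94}]'

```text
t: 10.0
eef_pos: [526.3, 191.9, 259.2]
ee_rot: [-0.001, 0.391, 0.92, -0.0]
wrist_force: [0.3, -0.6, -0.8]
width: 0.22
finger_force: 78.7
```

drive_tool --rows '[{"x": -0.52, "y": -0.75, "z": 0.08, "wx": 0, "wy": 0, "wz": 0.94}, {"x": -0.6, "y": -0.69, "z": 0.08, "wx": 0, "wy": 0, "wz": 0.94}, {"x": -0.67, "y": -0.61, "z": 0.08, "wx": 0, "wy": 0, "wz": 0.94}, {"x": -0.74, "y": -0.54, "z": 0.08, "wx": 0, "wy": 0, "wz": 0.94}, {"x": -0.79, "y": -0.45, "z": 0.08, "wx": 0, "wy": 0, "wz": 0.94}]'

```text
t: 10.5
eef_pos: [504.2, 80.1, 249.3]
ee_rot: [-0.001, 0.631, 0.775, -0.0]
wrist_force: [0.1, 0.5, -1.4]
width: 0.221
finger_force: 78.7
```

drive_tool --rows '[{"x": -0.84, "y": -0.36, "z": 0.08, "wx": 0, "wy": 0, "wz": 0.94}, {"x": -0.87, "y": -0.26, "z": 0.08, "wx": 0, "wy": 0, "wz": 0.94}, {"x": -0.89, "y": -0.16, "z": 0.08, "wx": 0, "wy": 0, "wz": 0.94}, {"x": -0.91, "y": -0.06, "z": 0.08, "wx": 0, "wy": 0, "wz": 0.94}, {"x": -0.91, "y": 0.04, "z": 0.08, "wx": 0, "wy": 0, "wz": 0.94}]'

```text
t: 11.0
eef_pos: [482.1, -31.3, 239.3]
ee_rot: [-0.0, 0.822, 0.569, -0.0]
wrist_force: [0.3, -0.2, -1.4]
width: 0.222
finger_force: 78.7
```

drive_tool --rows '[{"x": -0.9, "y": 0.14, "z": 0.08, "wx": 0, "wy": 0, "wz": 0.94}, {"x": -0.87, "y": 0.25, "z": 0.08, "wx": 0, "wy": 0, "wz": 0.94}, {"x": -0.84, "y": 0.34, "z": 0.08, "wx": 0, "wy": 0, "wz": 0.94}, {"x": -0.8, "y": 0.43, "z": 0.08, "wx": 0, "wy": 0, "wz": 0.94}, {"x": -0.75, "y": 0.52, "z": 0.08, "wx": 0, "wy": 0, "wz": 0.94}]'

```text
t: 11.5
eef_pos: [459.8, -142.5, 229.3]
ee_rot: [-0.001, 0.948, 0.318, -0.0]
wrist_force: [0.4, 0.2, -1.8]
width: 0.22
finger_force: 78.7
```

drive_tool --rows '[{"x": -0.68, "y": 0.6, "z": 0.08, "wx": 0, "wy": 0, "wz": 0.94}, {"x": -0.61, "y": 0.67, "z": 0.08, "wx": 0, "wy": 0, "wz": 0.94}, {"x": -0.53, "y": 0.74, "z": 0.08, "wx": 0, "wy": 0, "wz": 0.94}, {"x": -0.44, "y": 0.79, "z": 0.08, "wx": 0, "wy": 0, "wz": 0.94}, {"x": -0.35, "y": 0.84, "z": 0.08, "wx": 0, "wy": 0, "wz": 0.94}]'

```text
t: 12.0
eef_pos: [437.7, -253.7, 219.3]
ee_rot: [-0.001, 0.999, 0.041, -0.001]
wrist_force: [0.2, -0.1, -1.6]
width: 0.216
finger_force: 78.7
```

drive_tool --rows '[{"x": -0.26, "y": 0.87, "z": 0.08, "wx": 0, "wy": 0, "wz": 0.94}, {"x": -0.15, "y": 0.9, "z": 0.08, "wx": 0, "wy": 0, "wz": 0.94}, {"x": 0, "y": 0, "z": 0, "wx": 0, "wy": 0, "wz": 0}]'

```text
t: 12.3
eef_pos: [428.7, -299.7, 215.0]
ee_rot: [-0.0, 0.997, -0.072, -0.001]
wrist_force: [0.1, 0.3, -1.2]
width: 0.217
finger_force: 79.0
```

Run:
```python
from go import *
show()
a=snap("top","top2");b=snap("scene","scene2")
out=np.zeros((600,800,3),np.uint8)
out[:,:400]=cv2.resize(a[230:320,360:420],(400,600),interpolation=2)
out[:400,400:]=cv2.resize(b[110:230,230:350],(400,400),interpolation=2)
cv2.imwrite("pics/c4.png",out)
plan([((430.6,-297.7,125),rot(-0.137),20)])
```

```text
t 12.3 tcp [ 428.7 -299.7  215. ] yaw -0.143 tz [-0.001  0.    -1.   ] F [ 0.1  0.3 -1.2] w 0.217 ff 79.0 q [-0.84  0.42  1.51 -0.    1.21  0.88]
err [-0.09  0.01  0.08] n 5
[{"x": 0.01, "y": 0.0, "z": 0.72, "wx": 0.0, "wy": 0.0, "wz": 0.0}, {"x": 0.02, "y": 0.0, "z": 0.73, "wx": 0.0, "wy": 0.0, "wz": 0.0}, {"x": 0.01, "y": 0.0, "z": 0.72, "wx": -0.01, "wy": 0.01, "wz": 0.0}, {"x": 0.01, "y": 0.0, "z": 0.72, "wx": 0.0, "wy": 0.0, "wz": -0.01}, {"x": 0.01, "y": 0.0, "z": 0.72, "wx": 0.0, "wy": 0.0, "wz": 0.0}]
```

View pics/c4.png

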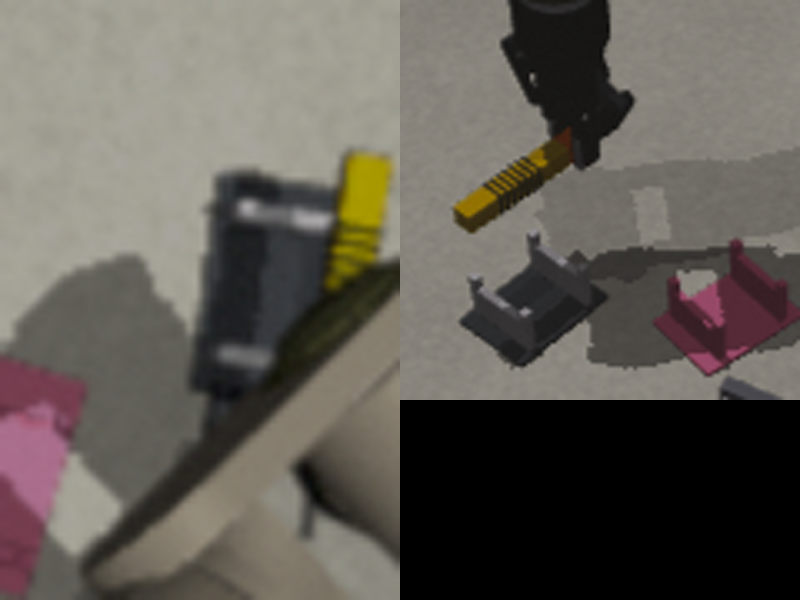

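The probe is held by its collar with the rear end at top px (415,253), hovering beside and above the rest with its stops clear.

Run:
```python
from m2 import tri
from go import *
print("##",onz("top",415.0,253.3,169),onz("top",418.5,254,169))
print(tri((415,253.3),(249.5,172)), tri((412.5,271),(264,158)))
i=cv2.imread("pics/top2.png");m=cv2.inRange(cv2.cvtColor(i,cv2.COLOR_BGR2HSV),(20,130,60),(35,255,255));m[:,:400]=0;m[:,430:]=0
P=np.argwhere(m)[:,::-1];W=np.array([onz("top",*p,169) for p in P]);vx,vy,x,y=cv2.fitLine(W[:,:2].astype(np.float32),2,0,.01,.01).ravel();print(len(P),"yaw",np.arctan(vy/vx),W.max(0),W.min(0),W.mean(0))
```

```text
top orange [153, 248, 5, 8, 16] [154.6 251.2] [547.4 492.9  45. ]
top yellow [207, 256, 8, 11, 59] [210.5 260.7] [520.4 312.6  45. ]
top yellow [200, 280, 8, 10, 56] [203.9 284.5] [444.  330.4  45. ]
scene orange [446, 308, 12, 12, 78] [451.7 313.3] [550.7 307.6  45. ]
scene orange [522, 352, 8, 13, 88] [525.5 358. ] [560.3 497.9  45. ]
scene yellow [474, 282, 12, 11, 71] [479.3 287.1] [443.9 332.2  45. ]
scene yellow [454, 300, 13, 12, 78] [459.9 305.6] [520. 315.  45.]
--
module V [165   3 165] [ 15  12 124] [ 24  22 162]
module corners [([359, 125], array([ 960.8, -154.8,   95. ])), ([359, 231], array([ 619.8, -158.7,   95. ])), ([230, 231], array([611.9, 243.7,  95. ])), ([230, 125], array([951.9, 256.9,  95. ]))]
bars
top [0, 0, 35, 45, 727] [402.2 274.8] [ 487.1 -304.1   40. ] [[559.4, -248.1], [561.5, -358.3], [420.2, -358.1], [418.2, -249.0]]
top [11, 8, 18, 5, 39] [404.4 262.1] [ 527.9 -311.1   40. ] [[528.4, -282.9], [535.3, -284.0], [527.1, -339.6], [520.3, -338.5]]
top [8, 30, 18, 4, 38] [401.4 283.7] [ 458.3 -301.5   40. ] [[458.4, -273.8], [464.6, -274.6], [457.9, -329.
[... 277 characters left out ...]
0]]
scene [6, 8, 78, 42, 522] [345.3 267.4] [633.1  50.4 130. ] [[659.1, -46.6], [613.7, -57.6], [603.8, 156.1], [646.9, 162.2]]
orange low sat
top [15, 12, 8, 10, 55] [213.3 251.5] [550.  304.9  45. ] [[539.5, 317.9], [565.7, 310.4], [560.0, 291.8], [533.8, 299.4]]
top [5, 21, 16, 34, 223] [207.2 272.3] [483.2 321.5  45. ] [[432.8, 346.9], [540.3, 318.4], [534.0, 296.3], [426.6, 325.0]]
rear,front [426.6 331.8  45. ] [562.7 300.   45. ]
## [ 548.3 -318.7  169. ] [ 546.5 -329.   169. ]
(array([ 546.5, -315.8,  170.7]), np.float64(6.1)) (array([ 494.2, -305.9,  185.4]), np.float64(5.0))
126 yaw -0.230161 [ 549.3 -301.   169. ] [ 493.  -327.5  169. ] [ 523.26507937 -313.94603175  169.        ]
```

drive_tool --rows '[{"x": 0.02, "y": 0, "z": 0.8, "wx": 0, "wy": 0, "wz": 0}, {"x": 0.02, "y": 0, "z": 0.8, "wx": 0, "wy": 0, "wz": 0}, {"x": 0, "y": 0, "z": 0.8, "wx": 0, "wy": 0, "wz": 0}, {"x": 0, "y": 0, "z": 0.8, "wx": 0, "wy": 0, "wz": 0}, {"x": 0, "y": 0, "z": 0.6, "wx": 0, "wy": 0, "wz": 0}]'

```text
t: 12.9
eef_pos: [430.4, -296.6, 119.8]
ee_rot: [-0.001, 0.998, -0.068, -0.001]
wrist_force: [0.1, -0.6, -0.8]
width: 0.22
finger_force: 78.9
```

drive_tool --rows '[{"x": 0, "y": 0, "z": 0.2, "wx": 0, "wy": 0, "wz": 0}, {"x": 0, "y": 0, "z": 0.1, "wx": 0, "wy": 0, "wz": 0}, {"x": 0, "y": 0, "z": 0.06, "wx": 0, "wy": 0, "wz": 0}, {"x": 0, "y": 0, "z": 0, "wx": 0, "wy": 0, "wz": 0}]'

```text
t: 13.3
eef_pos: [430.6, -297.9, 112.4]
ee_rot: [0.0, 0.998, -0.069, 0.0]
wrist_force: [-1.1, -0.2, -1.1]
width: 0.222
finger_force: 78.9
```

drive_tool --rows '[{"x": 0, "y": 0, "z": 0.06, "wx": 0, "wy": 0, "wz": 0}, {"x": 0, "y": 0, "z": 0.06, "wx": 0, "wy": 0, "wz": 0}, {"x": 0, "y": 0, "z": 0.06, "wx": 0, "wy": 0, "wz": 0}, {"x": 0, "y": 0, "z": 0, "wx": 0, "wy": 0, "wz": 0}]'

```text
t: 13.7
eef_pos: [430.4, -298.0, 107.3]
ee_rot: [-0.0, 0.998, -0.069, -0.0]
wrist_force: [-1.2, -0.4, -1.7]
width: 0.22
finger_force: 78.9
```

drive_tool --rows '[{"x": 0, "y": 0, "z": 0.06, "wx": 0, "wy": 0, "wz": 0}, {"x": 0, "y": 0, "z": 0, "wx": 0, "wy": 0, "wz": 0}]'

```text
t: 13.9
eef_pos: [430.5, -298.1, 106.2]
ee_rot: [0.0, 0.998, -0.069, 0.0]
wrist_force: [-1.2, 0.7, 1.3]
width: 0.22
finger_force: 79.5
```

Contact has begun (Fz went from -1.7 to +1.3). Release, rise, then move to above the grip.

drive_tool --rows '[{"x": 0, "y": 0, "z": 0, "wx": 0, "wy": 0, "wz": 0}, {"x": 0, "y": 0, "z": 0, "wx": 0, "wy": 0, "wz": 0}, {"x": 0, "y": 0, "z": 0, "wx": 0, "wy": 0, "wz": 0}, {"x": 0, "y": 0, "z": 0, "wx": 0, "wy": 0, "wz": 0}, {"x": 0, "y": 0, "z": -0.3, "wx": 0, "wy": 0, "wz": 0}]' --hand 0

```text
t: 14.4
eef_pos: [430.2, -297.8, 113.0]
ee_rot: [-0.001, 0.998, -0.069, -0.001]
wrist_force: [0.6, -0.3, 0.1]
width: 1.002
finger_force: 0.0
```

drive_tool --rows '[{"x": 0, "y": 0, "z": -0.8, "wx": 0, "wy": 0, "wz": 0}, {"x": 0, "y": 0, "z": -0.8, "wx": 0, "wy": 0, "wz": 0}, {"x": 0, "y": 0, "z": -0.8, "wx": 0, "wy": 0, "wz": 0}, {"x": -1, "y": 0, "z": -0.8, "wx": 0, "wy": 0, "wz": 0}, {"x": -1, "y": 0, "z": 0, "wx": 0, "wy": 0, "wz": 0}]'

```text
t: 14.9
eef_pos: [381.1, -291.5, 196.0]
ee_rot: [0.002, 0.998, -0.069, 0.002]
wrist_force: [0.2, -0.6, -0.4]
width: 0.999
finger_force: 0.0
```

drive_tool --rows '[{"x": -1, "y": 0.5, "z": -0.8, "wx": 0, "wy": 0, "wz": 0}, {"x": -1, "y": 1, "z": -0.4, "wx": 0, "wy": 0, "wz": 0}, {"x": 0, "y": 1, "z": 0, "wx": 0, "wy": 0, "wz": 0}, {"x": 0, "y": 0, "z": 0, "wx": 0, "wy": 0, "wz": 0}]'

```text
t: 15.3
eef_pos: [322.1, -348.5, 224.4]
ee_rot: [0.001, 0.998, -0.071, 0.001]
wrist_force: [0.0, 0.2, -0.1]
width: 1.002
finger_force: 0.0
```

Run:
```python
from go import *
show()
a=snap("top","top3");b=snap("scene","scene3")
out=np.zeros((600,800,3),np.uint8)
out[:,:400]=cv2.resize(a[240:315,375:425],(400,600),interpolation=2)
out[:400,400:]=cv2.resize(b[150:230,230:310],(400,400),interpolation=2)
cv2.imwrite("pics/c5.png",out)
```

```text
t 15.3 tcp [ 322.1 -348.5  224.4] yaw -0.141 tz [ 0.001 -0.003 -1.   ] F [ 0.   0.2 -0.1] w 1.002 ff 0.0 q [-1.07  0.33  1.63 -0.    1.18  0.64]
```

View pics/c5.png

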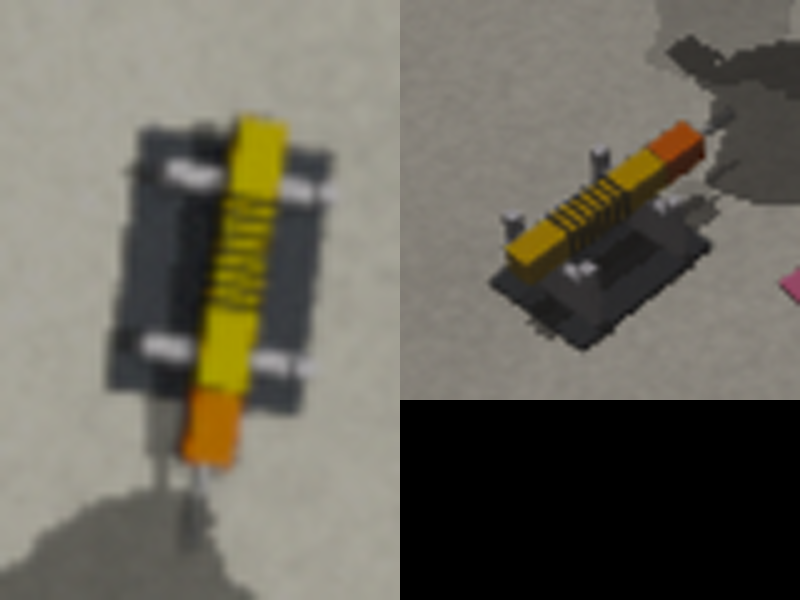

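The probe lies level across both bars, between the stops, with its nib towards the robot. Rear end at top px (407.3,254.3), collar front at (400.7,297.8).

```bash
cat > pr.py <<'E'
from go import *
i=cv2.imread("pics/top3.png");h=cv2.cvtColor(i,cv2.COLOR_BGR2HSV)
a,b=onz("top",407.3,254.3,60),onz("top",400.7,297.8,60);print("ends",a,b,np.linalg.norm(a-b),"yaw",np.arctan2(*(b-a)[1::-1]))
m=cv2.inRange(h,(3,120,60),(36,255,255));m[:,:390]=0;m[:,420:]=0;m[:245]=0;m[:302:1]=m[:302];m[302:]=0
P=np.argwhere(m)[:,::-1];W=np.array([onz("top",*p,60) for p in P])[:,:2];vx,vy,x,y=cv2.fitLine(W.astype(np.float32),2,0,.01,.01).ravel()
d=np.array([vx,vy]);d*=-np.sign(d[0]);t=(W-[x,y])@d;print(len(P),"line",x,y,"yaw",np.arctan2(d[1],d[0]),"extent",np.percentile(t,[0,1,99,100]))
mid=np.array([x,y])+d*(t.max()+t.min())/2;print("barrel mid",mid,"grip",mid-15*d)
E
python3 pr.py
```

```text
ends [ 552.1 -316.6   60. ] [ 414.  -295.9   60. ] 139.64275849466742 yaw 2.99280893451288
297 line 482.10437 -305.74747 yaw 2.9711852 extent [-69.56983105 -67.77037096  66.19713699  67.97963869]
barrel mid [ 482.88794994 -305.88230258] grip [ 497.67068672 -308.42606145]
```

Run:
```python
from go import *
plan([((497.9,-308.4,170),rot(-0.157),23),((497.9,-308.4,105),rot(-0.157),17)])
```

```text
err [-0.07  0.09 -0.11] n 9
err [-0.06  0.1  -0.11] n 4
[{"x": 0.75, "y": -0.27, "z": 0.24, "wx": 0.0, "wy": 0.0, "wz": 0.02}, {"x": 0.75, "y": -0.28, "z": 0.24, "wx": 0.0, "wy": 0.0, "wz": 0.01}, {"x": 0.74, "y": -0.28, "z": 0.24, "wx": 0.0, "wy": 0.0, "wz": 0.02}, {"x": 0.75, "y": -0.27, "z": 0.23, "wx": 0.0, "wy": 0.0, "wz": 0.02}, {"x": 0.74, "y": -0.28, "z": 0.24, "wx": 0.0, "wy": 0.0, "wz": 0.01}]
[{"x": 0.75, "y": -0.29, "z": 0.24, "wx": 0.0, "wy": 0.0, "wz": 0.02}, {"x": 0.75, "y": -0.28, "z": 0.24, "wx": 0.0, "wy": 0.0, "wz": 0.01}, {"x": 0.74, "y": -0.28, "z": 0.24, "wx": 0.0, "wy": 0.0, "wz": 0.02}, {"x": 0.74, "y": -0.29, "z": 0.24, "wx": 0.0, "wy": 0.0, "wz": 0.02}, {"x": 0.0, "y": 0.0, "z": 0.65, "wx": 0.0, "wy": 0.0, "wz": 0.0}]
[{"x": 0.0, "y": 0.0, "z": 0.65, "wx": 0.0, "wy": 0.0, "wz": 0.0}, {"x": 0.0, "y": 0.0, "z": 0.65, "wx": 0.0, "wy": 0.0, "wz": 0.0}, {"x": 0.0, "y": 0.0, "z": 0.65, "wx": 0.0, "wy": 0.0, "wz": 0.0}]
```

drive_tool --rows '[{"x": 0.75, "y": -0.28, "z": 0.24, "wx": 0, "wy": 0, "wz": 0.02}, {"x": 0.75, "y": -0.28, "z": 0.24, "wx": 0, "wy": 0, "wz": 0.02}, {"x": 0.75, "y": -0.28, "z": 0.24, "wx": 0, "wy": 0, "wz": 0.02}, {"x": 0.75, "y": -0.28, "z": 0.24, "wx": 0, "wy": 0, "wz": 0.02}, {"x": 0.75, "y": -0.28, "z": 0.24, "wx": 0, "wy": 0, "wz": 0.02}]'

```text
t: 15.9
eef_pos: [421.7, -323.4, 193.2]
ee_rot: [-0.0, 0.997, -0.075, -0.0]
wrist_force: [0.2, -0.8, -0.8]
width: 1.001
finger_force: 0.0
```

drive_tool --rows '[{"x": 0.75, "y": -0.28, "z": 0.24, "wx": 0, "wy": 0, "wz": 0.02}, {"x": 0.75, "y": -0.28, "z": 0.24, "wx": 0, "wy": 0, "wz": 0.01}, {"x": 0.74, "y": -0.28, "z": 0.24, "wx": 0, "wy": 0, "wz": 0.01}, {"x": 0.74, "y": -0.28, "z": 0.24, "wx": 0, "wy": 0, "wz": 0.01}, {"x": 0, "y": 0, "z": 0, "wx": 0, "wy": 0, "wz": 0}]'

```text
t: 16.4
eef_pos: [500.0, -306.6, 168.5]
ee_rot: [-0.001, 0.997, -0.077, -0.0]
wrist_force: [-0.5, -0.4, 0.3]
width: 0.999
finger_force: 0.0
```

drive_tool --rows '[{"x": 0, "y": 0, "z": 0.65, "wx": 0, "wy": 0, "wz": 0}, {"x": 0, "y": 0, "z": 0.65, "wx": 0, "wy": 0, "wz": 0}, {"x": 0, "y": 0, "z": 0.65, "wx": 0, "wy": 0, "wz": 0}, {"x": 0, "y": 0, "z": 0.65, "wx": 0, "wy": 0, "wz": 0}, {"x": 0, "y": 0, "z": 0, "wx": 0, "wy": 0, "wz": 0}]'

```text
t: 16.9
eef_pos: [497.4, -307.5, 102.9]
ee_rot: [-0.001, 0.997, -0.078, -0.002]
wrist_force: [0.0, 0.4, 0.7]
width: 1.001
finger_force: 0.0
```

drive_tool --rows '[{"x": 0, "y": 0, "z": 0, "wx": 0, "wy": 0, "wz": 0}, {"x": 0, "y": 0, "z": 0, "wx": 0, "wy": 0, "wz": 0}, {"x": 0, "y": 0, "z": 0, "wx": 0, "wy": 0, "wz": 0}, {"x": 0, "y": 0, "z": 0, "wx": 0, "wy": 0, "wz": 0}, {"x": 0, "y": 0, "z": 0, "wx": 0, "wy": 0, "wz": 0}]' --hand 1 --grip_force 100

```text
t: 17.4
eef_pos: [498.6, -308.6, 105.2]
ee_rot: [0.0, 0.997, -0.078, 0.0]
wrist_force: [-0.6, 1.3, 0.6]
width: 0.217
finger_force: 97.6
```

Run:
```python
from go import *
show()
p,q=cur()
G=rot(0,.9);n=lambda x,y,z:np.array([x,y,z])-G.apply([-117,0,55])
print(n(588.6,75.3,150))
plan([((p[0],p[1],180),q,20),((520,-240,290),rot(-.1,.3),30),(n(588.6,75.3,150),G,30)])
```

```text
t 17.4 tcp [ 498.6 -308.6  105.2] yaw -0.156 tz [ 0.001 -0.001 -1.   ] F [-0.6  1.3  0.6] w 0.217 ff 97.6 q [-0.76  0.65  1.46 -0.    1.03  0.97]
[618.24538626  75.3        275.83779668]
err [-0.06  0.06 -0.06] n 4
err [0.1  0.06 0.04] n 5
err [ -0.03 -19.85  -0.07] n 12
[{"x": 0.0, "y": 0.0, "z": -0.75, "wx": 0.0, "wy": 0.0, "wz": 0.0}, {"x": 0.0, "y": 0.0, "z": -0.75, "wx": 0.0, "wy": 0.0, "wz": 0.0}, {"x": 0.0, "y": 0.0, "z": -0.74, "wx": 0.0, "wy": 0.0, "wz": 0.0}, {"x": 0.0, "y": 0.0, "z": -0.75, "wx": 0.0, "wy": 0.0, "wz": 0.0}, {"x": 0.08, "y": -0.57, "z": -0.88, "wx": 0.02, "wy": 0.5, "wz": -0.09}]
[{"x": 0.15, "y": -0.57, "z": -0.87, "wx": 0.01, "wy": 0.5, "wz": -0.1}, {"x": 0.2, "y": -0.56, "z": -0.86, "wx": 0.02, "wy": 0.5, "wz": -0.09}, {"x": 0.26, "y": -0.57, "z": -0.85, "wx": 0.01, "wy": 0.49, "wz": -0.09}, {"x": 0.32, "y": -0.57, "z": -0.83, "wx": 0.02, "wy": 0.5, "wz": -0.1}, {"x": 0.2, "y": -1.0, "z": 0.11, "wx": 0.04, "wy": 0.42, "wz": -0.06}]
[{"x": 0.2, "y": -1.0, "z": 0.13, "wx": 0.04, "wy": 0.41, "wz": -0.06}, {"x": 0.2, "y": -1.0, "z": 0.14, "wx": 0.04, "wy": 0.42, "wz": -0.05}, {"x": 0.2, "y": -1.0, "z": 0.16, "wx": 0.04, "wy": 0.42, "wz": -0.06}, {"x": 0.2, "y": -1.0, "z": 0.17, "wx": 0.04, "wy": 0.41, "wz": -0.06}, {"x": 0.2, "y": -1.0, "z": 0.19, "wx": 0.04, "wy": 0.42, "wz": -0.06}]
[{"x": 0.2, "y": -1.0, "z": 0.2, "wx": 0.04, "wy": 0.42, "wz": -0.06}, {"x": 0.2, "y": -1.0, "z": 0.22, "wx": 0.03, "wy": 0.41, "wz": -0.05}, {"x": 0.19, "y": -1.0, "z": 0.23, "wx": 0.04, "wy": 0.42, "wz": -0.06}, {"x": 0.18, "y": -1.0, "z": 0.25, "wx": 0.04, "wy": 0.41, "wz": -0.06}, {"x": 0.19, "y": -1.0, "z": 0.26, "wx": 0.04, "wy": 0.42, "wz": -0.06}]
[{"x": 0.18, "y": -1.0, "z": 0.28, "wx": 0.04, "wy": 0.42, "wz": -0.06}]
```

drive_tool --rows '[{"x": 0, "y": 0, "z": -0.5, "wx": 0, "wy": 0, "wz": 0}, {"x": 0, "y": 0, "z": -0.75, "wx": 0, "wy": 0, "wz": 0}, {"x": 0, "y": 0, "z": -0.75, "wx": 0, "wy": 0, "wz": 0}, {"x": 0, "y": 0, "z": -1, "wx": 0, "wy": 0, "wz": 0}, {"x": 0.08, "y": -0.57, "z": -0.88, "wx": 0.02, "wy": 0.5, "wz": -0.1}]'

```text
t: 17.9
eef_pos: [502.9, -295.7, 203.1]
ee_rot: [0.002, 0.997, -0.072, 0.031]
wrist_force: [0.3, 0.9, -1.1]
width: 0.216
finger_force: 97.6
```

drive_tool --rows '[{"x": 0.15, "y": -0.57, "z": -0.87, "wx": 0.02, "wy": 0.5, "wz": -0.1}, {"x": 0.2, "y": -0.57, "z": -0.86, "wx": 0.02, "wy": 0.5, "wz": -0.1}, {"x": 0.26, "y": -0.57, "z": -0.85, "wx": 0.01, "wy": 0.5, "wz": -0.1}, {"x": 0.32, "y": -0.57, "z": -0.83, "wx": 0.02, "wy": 0.5, "wz": -0.1}, {"x": 0.2, "y": -1.0, "z": 0.1, "wx": 0.04, "wy": 0.42, "wz": -0.06}]'

```text
t: 18.4
eef_pos: [528.2, -215.7, 292.7]
ee_rot: [0.008, 0.983, -0.043, 0.178]
wrist_force: [0.4, -0.3, -1.7]
width: 0.212
finger_force: 97.7
```

drive_tool --rows '[{"x": 0.2, "y": -1.0, "z": 0.1, "wx": 0.04, "wy": 0.42, "wz": -0.06}, {"x": 0.2, "y": -1.0, "z": 0.14, "wx": 0.04, "wy": 0.42, "wz": -0.06}, {"x": 0.2, "y": -1.0, "z": 0.16, "wx": 0.04, "wy": 0.42, "wz": -0.06}, {"x": 0.2, "y": -1.0, "z": 0.17, "wx": 0.04, "wy": 0.42, "wz": -0.06}, {"x": 0.2, "y": -1.0, "z": 0.19, "wx": 0.04, "wy": 0.42, "wz": -0.06}]'

```text
t: 18.9
eef_pos: [567.4, -91.6, 284.2]
ee_rot: [0.002, 0.954, -0.022, 0.298]
wrist_force: [1.5, 0.3, -1.5]
width: 0.215
finger_force: 97.7
```

Run:
```python
from go import *
show()
p,q=cur()
G=rot(0,.9);n=lambda x,y,z:np.array([x,y,z])-G.apply([-118,0,55])
print("nib",p+q.apply([-118,0,55]))
plan([(n(588.6,75.3,130),G,24)])
```

```text
t 18.9 tcp [567.4 -91.6 284.2] yaw -0.05 tz [ 0.569 -0.018 -0.822] F [ 1.5  0.3 -1.5] w 0.215 ff 97.7 q [-0.44  0.29  1.6   0.35  0.72  0.97]
nib [501.7505934  -87.77708231 171.84231457]
err [ 0.    0.03 -0.16] n 8
[{"x": 0.1, "y": -0.84, "z": 0.24, "wx": 0.02, "wy": 0.31, "wz": -0.04}, {"x": 0.09, "y": -0.85, "z": 0.26, "wx": 0.03, "wy": 0.3, "wz": -0.04}, {"x": 0.09, "y": -0.84, "z": 0.25, "wx": 0.02, "wy": 0.31, "wz": -0.04}, {"x": 0.08, "y": -0.84, "z": 0.26, "wx": 0.03, "wy": 0.31, "wz": -0.04}, {"x": 0.08, "y": -0.84, "z": 0.27, "wx": 0.02, "wy": 0.31, "wz": -0.04}]
[{"x": 0.07, "y": -0.84, "z": 0.28, "wx": 0.03, "wy": 0.3, "wz": -0.04}, {"x": 0.07, "y": -0.83, "z": 0.27, "wx": 0.02, "wy": 0.31, "wz": -0.04}, {"x": 0.05, "y": -0.84, "z": 0.29, "wx": 0.03, "wy": 0.31, "wz": -0.04}]
```

drive_tool --rows '[{"x": 0.1, "y": -0.84, "z": 0.25, "wx": 0.03, "wy": 0.31, "wz": -0.04}, {"x": 0.09, "y": -0.84, "z": 0.25, "wx": 0.02, "wy": 0.31, "wz": -0.04}, {"x": 0.09, "y": -0.84, "z": 0.25, "wx": 0.03, "wy": 0.31, "wz": -0.04}, {"x": 0.08, "y": -0.84, "z": 0.26, "wx": 0.02, "wy": 0.31, "wz": -0.04}, {"x": 0.08, "y": -0.84, "z": 0.27, "wx": 0.03, "wy": 0.31, "wz": -0.04}]'

```text
t: 19.4
eef_pos: [599.6, 12.4, 266.8]
ee_rot: [0.0, 0.923, -0.008, 0.385]
wrist_force: [-0.3, 0.0, -0.7]
width: 0.214
finger_force: 97.7
```

drive_tool --rows '[{"x": 0.07, "y": -0.84, "z": 0.28, "wx": 0.02, "wy": 0.31, "wz": -0.04}, {"x": 0.07, "y": -0.84, "z": 0.28, "wx": 0.03, "wy": 0.31, "wz": -0.04}, {"x": 0.05, "y": -0.84, "z": 0.29, "wx": 0.02, "wy": 0.31, "wz": -0.04}, {"x": 0, "y": 0, "z": 0, "wx": 0, "wy": 0, "wz": 0}, {"x": 0, "y": 0, "z": 0, "wx": 0, "wy": 0, "wz": 0}]'

```text
t: 19.9
eef_pos: [619.0, 74.4, 255.9]
ee_rot: [-0.0, 0.9, 0.0, 0.435]
wrist_force: [-0.7, -0.6, -1.5]
width: 0.217
finger_force: 97.9
```

Run:
```python
from go import *
show()
p,q=cur()
N=p+q.apply([-118,0,55]);print("nib",N,proj("top",N),proj("scene",N))
a=snap("top","top4");b=snap("scene","scene4")
out=np.zeros((600,800,3),np.uint8)
out[:320,:400]=cv2.resize(a[200:280,250:350],(400,320),interpolation=2)
out[:600,400:]=cv2.resize(b[190:310,300:380],(400,600),interpolation=2)
cv2.imwrite("pics/c6.png",out)
G=rot(0,.9);n=lambda x,y,z:np.array([x,y,z])-G.apply([-118,0,55])
plan([(n(588.6,75.3,90),G,15)])
```

```text
t 19.9 tcp [619.   74.4 255.9] yaw 0.0 tz [ 0.783  0.001 -0.622] F [-0.7 -0.6 -1.5] w 0.217 ff 97.9 q [-0.09  0.39  1.67  0.38  0.2   1.14]
nib [588.7143431   74.3609191  129.30248087] (np.float64(283.219250667936), np.float64(238.39420439973247)) (np.float64(363.73013316006995), np.float64(259.60027955752724))
err [ 0.08 -0.06 -0.09] n 3
[{"x": -0.42, "y": -0.02, "z": 0.33, "wx": 0.0, "wy": 0.0, "wz": 0.0}, {"x": -0.41, "y": -0.03, "z": 0.32, "wx": 0.0, "wy": 0.0, "wz": 0.0}, {"x": -0.42, "y": -0.02, "z": 0.33, "wx": 0.0, "wy": -0.01, "wz": 0.0}]
```

View pics/c6.png

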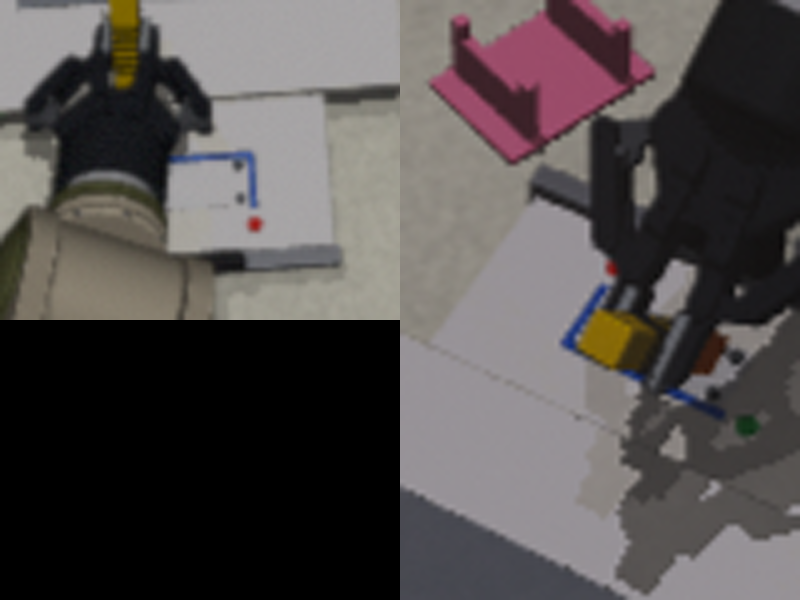

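The top view shows the gripper over the module and the red end of the seam free. The scene view shows the probe tilted nib-down over the seam. q5 = 0.20 is too near its limit, so I'll work out a better tilt and heading.

```bash
cat > kin.py <<'E'
from go import *
from scipy.optimize import least_squares
D=[((530.2,-118,268.5),(0,0,-1),(-.44,.4,1.38)),((613,34.3,239.3),(0,0,-1),(-.14,.54,1.21)),((506.8,23.5,267.9),(0,0,-1),(-.19,.34,1.48)),((547.7,304.3,195.3),(0,0,-1),(.32,.6,1.24)),((549.6,304.5,274.4),(0,0,-1),(.32,.54,1.12)),((428.7,-299.7,215),(0,0,-1),(-.84,.42,1.51)),((322.1,-348.5,224.4),(0,0,-1),(-1.07,.33,1.63)),((498.6,-308.6,105.2),(0,0,-1),(-.76,.65,1.46)),((567.4,-91.6,284.2),(.569,-.018,-.822),(-.44,.29,1.6)),((172.3,-522.1,303.4),(0,0,-1),(-1.467,.3811,1.2982)),((619,74.4,255.9),(.783,.001,-.622),(-.09,.39,1.67))]
A=[];B=[]
for p,tz,q in D:
    c,s=np.cos(q[0]),np.sin(q[0]);Ri=np.array([[c,s,0],[-s,c,0],[0,0,1]]);P=Ri@p;T=Ri@tz;a,b=q[1],q[1]+q[2]
    # unknown a,L1,L2,s,h,D
    A+=[[1,np.sin(a),np.sin(b),0,0,T[0]],[0,0,0,1,0,T[1]],[0,np.cos(a),np.cos(b),0,1,T[2]]];B+=list(P)
X,res,rk,_=np.linalg.lstsq(np.array(A),np.array(B),rcond=None);print(X.round(1),rk,"rms",np.std(np.array(A)@X-B).round(1))
a0,L1,L2,s0,h,Dw=X
def ik(p,tz):
    w=np.array(p)-Dw*np.array(tz)
    def f(q):
        c,s=np.cos(q[0]),np.sin(q[0]);r=a0+L1*np.sin(q[1])+L2*np.sin(q[1]+q[2])
        return [c*r-s*s0-w[0],s*r+c*s0-w[1],h+L1*np.cos(q[1])+L2*np.cos(q[1]+q[2])-w[2]]
    q=least_squares(f,[0,.5,1.5]).x;b=q[1]+q[2];F=np.array([np.cos(q[0])*np.sin(b),np.sin(q[0])*np.sin(b),np.cos(b)]);return q,np.arccos(F@tz)
if __name__=="__main__":
  for psi in(-.6,-.3,0,.3,.6,.9):
   for t in(.75,.85,.95):
    G=rot(psi,t);o=[]
    for N in((588.6,75.3,80),(595.9,-12.2,80),(556,-15.5,80),(588.6,75.3,130)):
        p=np.array(N)-G.apply([-118,0,55]);q,q5=ik(p,G.as_matrix()[:,2]);o.append(round(q5,2))
    print(psi,t,o,q.round(2))
E
python3 kin.py
```

```text
[-11.4 521.4 341.5 118.2  27.1 167.1] 6 rms 7.7
-0.6 0.75 [np.float64(0.56), np.float64(0.46), np.float64(0.4), np.float64(0.65)] [-0.01  0.45  1.49]
-0.6 0.85 [np.float64(0.52), np.float64(0.39), np.float64(0.35), np.float64(0.6)] [0.01 0.43 1.56]
-0.6 0.95 [np.float64(0.52), np.float64(0.38), np.float64(0.36), np.float64(0.57)] [0.04 0.41 1.62]
-0.3 0.75 [np.float64(0.36), np.float64(0.31), np.float64(0.26), np.float64(0.48)] [-0.05  0.43  1.53]
-0.3 0.85 [np.float64(0.26), np.float64(0.17), np.float64(0.12), np.float64(0.36)] [-0.03  0.4   1.61]
-0.3 0.95 [np.float64(0.23), np.float64(0.08), np.float64(0.08), np.float64(0.28)] [-0.02  0.37  1.68]
0 0.75 [np.float64(0.3), np.float64(0.35), np.float64(0.32), np.float64(0.43)] [-0.08  0.42  1.55]
0 0.85 [np.float64(0.16), np.float64(0.25), np.float64(0.25), np.float64(0.29)] [-0.09  0.38  1.63]
0 0.95 [np.float64(0.07), np.float64(0.22), np.float64(0.25), np.float64(0.15)] [-0.09  0.35  1.71]
0.3 0.75 [np.float64(0.44), np.float64(0.54), np.float64(0.53), np.float64(0.55)] [-0.12  0.42  1.54]
0.3 0.85 [np.float64(0.38), np.float64(0.51), np.float64(0.51), np.float64(0.46)] [-0.14  0.38  1.63]
0.3 0.95 [np.float64(0.37), np.float64(0.51), np.float64(0.54), np.float64(0.41)] [-0.16  0.35  1.71]
0.6 0.75 [np.float64(0.65), np.float64(0.77), np.float64(0.76), np.float64(0.74)] [-0.15  0.43  1.52]
0.6 0.85 [np.float64(0.64), np.float64(0.77), np.float64(0.77), np.float64(0.71)] [-0.18  0.4   1.6 ]
0.6 0.95 [np.float64(0.66), np.float64(0.79), np.float64(0.81), np.float64(0.7)] [-0.22  0.37  1.68]
0.9 0.75 [np.float64(0.88), np.float64(1.0), np.float64(0.98), np.float64(0.97)] [-0.17  0.45  1.48]
0.9 0.85 [np.float64(0.9), np.float64(1.02), np.float64(1.02), np.float64(0.97)] [-0.21  0.43  1.55]
0.9 0.95 [np.float64(0.93), np.float64(1.06), np.float64(1.07), np.float64(0.99)] [-0.25  0.41  1.61]
```

```bash
cat >> go.py <<'E'
G=rot(.4,.8)
def nb(x,y,z):return np.array([x,y,z])-G.apply([-118,0,55])
def nib():
    p,q=cur();return (p+q.apply([-118,0,55])).round(1)
E
python3 - <<'E'
from go import *
plan([(nb(588.6,75.3,130),G,15),(nb(588.6,75.3,90),G,14)])
E
```

```text
err [ 0.02 -0.09 -0.02] n 4
err [-0.09 -0.16  0.02] n 3
[{"x": 0.03, "y": -0.18, "z": 0.09, "wx": 0.63, "wy": -0.21, "wz": -0.55}, {"x": 0.04, "y": -0.18, "z": 0.1, "wx": 0.63, "wy": -0.21, "wz": -0.55}, {"x": 0.06, "y": -0.16, "z": 0.12, "wx": 0.62, "wy": -0.2, "wz": -0.55}, {"x": 0.07, "y": -0.15, "z": 0.12, "wx": 0.63, "wy": -0.21, "wz": -0.56}, {"x": -0.38, "y": 0.0, "z": 0.37, "wx": 0.0, "wy": 0.0, "wz": 0.0}]
[{"x": -0.38, "y": 0.0, "z": 0.37, "wx": 0.0, "wy": 0.0, "wz": 0.0}, {"x": -0.39, "y": 0.0, "z": 0.37, "wx": 0.0, "wy": 0.0, "wz": 0.0}]
```

drive_tool --rows '[{"x": 0.03, "y": -0.18, "z": 0.1, "wx": 0.63, "wy": -0.21, "wz": -0.55}, {"x": 0.04, "y": -0.18, "z": 0.1, "wx": 0.63, "wy": -0.21, "wz": -0.55}, {"x": 0.06, "y": -0.16, "z": 0.1, "wx": 0.63, "wy": -0.21, "wz": -0.55}, {"x": 0.07, "y": -0.15, "z": 0.1, "wx": 0.63, "wy": -0.21, "wz": -0.55}, {"x": 0, "y": 0, "z": 0, "wx": 0, "wy": 0, "wz": 0}]'

```text
t: 20.5
eef_pos: [627.7, 88.9, 253.4]
ee_rot: [-0.071, 0.905, 0.169, 0.384]
wrist_force: [1.0, -0.4, -1.9]
width: 0.217
finger_force: 98.0
```

Run:
```python
from go import *
show();print(nib())
plan([(nb(588.6,75.3,90),G,10)])
```

```text
t 20.5 tcp [627.7  88.9 253.4] yaw 0.37 tz [ 0.671  0.259 -0.694] F [ 1.  -0.4 -1.9] w 0.217 ff 98.0 q [-0.15  0.41  1.59  0.77  0.54  0.5 ]
[588.2  73.5 130.3]
err [-0.03 -0.01  0.14] n 5
[{"x": -0.23, "y": -0.02, "z": 0.23, "wx": 0.04, "wy": -0.01, "wz": -0.03}, {"x": -0.22, "y": -0.02, "z": 0.24, "wx": 0.04, "wy": 0.0, "wz": -0.04}, {"x": -0.22, "y": -0.03, "z": 0.23, "wx": 0.03, "wy": -0.01, "wz": -0.03}, {"x": -0.23, "y": -0.02, "z": 0.23, "wx": 0.04, "wy": 0.0, "wz": -0.04}, {"x": -0.22, "y": -0.02, "z": 0.23, "wx": 0.04, "wy": -0.01, "wz": -0.03}]
```

drive_tool --rows '[{"x": -0.23, "y": -0.02, "z": 0.23, "wx": 0.04, "wy": 0, "wz": -0.03}, {"x": -0.22, "y": -0.02, "z": 0.23, "wx": 0.04, "wy": 0, "wz": -0.04}, {"x": -0.22, "y": -0.03, "z": 0.23, "wx": 0.03, "wy": 0, "wz": -0.03}, {"x": -0.23, "y": -0.02, "z": 0.23, "wx": 0.04, "wy": 0, "wz": -0.04}, {"x": -0.22, "y": -0.02, "z": 0.23, "wx": 0.04, "wy": 0, "wz": -0.03}]'

```text
t: 21.0
eef_pos: [626.8, 92.8, 212.4]
ee_rot: [-0.077, 0.903, 0.182, 0.383]
wrist_force: [-0.7, -0.1, -1.5]
width: 0.216
finger_force: 98.0
```

drive_tool --rows '[{"x": 0, "y": 0, "z": 0, "wx": 0, "wy": 0, "wz": 0}, {"x": 0, "y": 0, "z": 0, "wx": 0, "wy": 0, "wz": 0}]'

```text
t: 21.2
eef_pos: [627.0, 93.1, 212.8]
ee_rot: [-0.078, 0.902, 0.182, 0.383]
wrist_force: [-0.0, 0.5, -1.0]
width: 0.22
finger_force: 98.0
```

Run:
```python
from go import *
show();N=nib();print(N,proj("top",N),proj("scene",N))
a=snap("top","top5");b=snap("scene","scene5")
out=np.zeros((600,800,3),np.uint8)
out[:320,:400]=cv2.resize(a[200:280,250:350],(400,320),interpolation=2)
out[:600,400:]=cv2.resize(b[200:290,330:390],(400,600),interpolation=2)
cv2.imwrite("pics/c7.png",out)
plan([(nb(588.6,75.3,82),G,2)])
```

```text
t 21.2 tcp [627.   93.1 212.8] yaw 0.398 tz [ 0.662  0.28  -0.695] F [-0.   0.5 -1. ] w 0.22 ff 98.0 q [-0.15  0.47  1.64  0.92  0.49  0.31]
[587.8  76.7  89.8] (np.float64(283.5088303514696), np.float64(239.8871739547958)) (np.float64(363.8466331811827), np.float64(268.8831901410854))
err [ 0.02  0.02 -0.13] n 5
[{"x": -0.05, "y": 0.01, "z": 0.05, "wx": 0.0, "wy": 0.0, "wz": 0.0}, {"x": -0.04, "y": 0.01, "z": 0.04, "wx": 0.0, "wy": -0.01, "wz": 0.0}, {"x": -0.05, "y": 0.02, "z": 0.05, "wx": 0.0, "wy": 0.0, "wz": 0.0}, {"x": -0.04, "y": 0.01, "z": 0.05, "wx": 0.0, "wy": -0.01, "wz": 0.0}, {"x": -0.05, "y": 0.01, "z": 0.05, "wx": 0.0, "wy": 0.0, "wz": -0.01}]
```

View pics/c7.png

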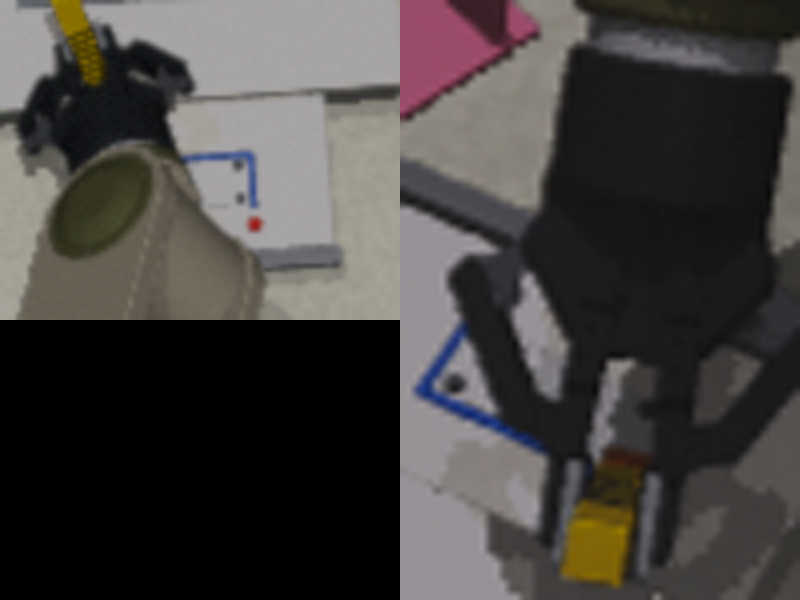

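The nib is hidden behind the gripper. The yellow tail is visible at scene px ~(359.5,281.7), so I'll check the grasp geometry with that.

Run:
```python
from go import *
p,q=cur()
for c in([54.1,-10,45],[54.1,10,45],[54.1,10,65],[54.1,-10,65]):
    P=p+q.apply(c);u=np.array(proj("scene",P));print(c,"scene crop px",((u-[330,200])*6.667+[403,3]).round(0))
```

```text
[54.1, -10, 45] scene crop px [626. 528.]
[54.1, 10, 45] scene crop px [564. 517.]
[54.1, 10, 65] scene crop px [555. 578.]
[54.1, -10, 65] scene crop px [617. 588.]
```

drive_tool --rows '[{"x": -0.04, "y": 0, "z": 0.04, "wx": 0, "wy": 0, "wz": 0}, {"x": -0.04, "y": 0.02, "z": 0.04, "wx": 0, "wy": 0, "wz": 0}, {"x": -0.04, "y": 0, "z": 0.05, "wx": 0, "wy": 0, "wz": 0}, {"x": -0.04, "y": 0.02, "z": 0.05, "wx": 0, "wy": 0, "wz": 0}, {"x": 0, "y": 0, "z": 0, "wx": 0, "wy": 0, "wz": 0}]'

```text
t: 21.8
eef_pos: [627.8, 92.7, 206.2]
ee_rot: [-0.078, 0.902, 0.183, 0.382]
wrist_force: [-0.4, 0.8, -1.9]
width: 0.216
finger_force: 98.0
```

drive_tool --rows '[{"x": -0.03, "y": 0, "z": 0.03, "wx": 0, "wy": 0, "wz": 0}, {"x": -0.03, "y": 0, "z": 0.03, "wx": 0, "wy": 0, "wz": 0}, {"x": 0, "y": 0, "z": 0, "wx": 0, "wy": 0, "wz": 0}]'

```text
t: 22.1
eef_pos: [627.8, 92.7, 204.2]
ee_rot: [-0.078, 0.902, 0.183, 0.382]
wrist_force: [0.7, -0.8, -2.1]
width: 0.213
finger_force: 98.0
```

Run:
```python
from go import *
show();print(nib())
```

```text
t 22.1 tcp [627.8  92.7 204.2] yaw 0.399 tz [ 0.661  0.281 -0.696] F [ 0.7 -0.8 -2.1] w 0.213 ff 98.0 q [-0.15  0.48  1.64  0.95  0.48  0.27]
[588.6  76.3  81.1]
```

drive_tool --rows '[{"x": -0.03, "y": 0.04, "z": 0.03, "wx": 0, "wy": 0, "wz": 0}, {"x": -0.03, "y": 0, "z": 0.03, "wx": 0, "wy": 0, "wz": 0}, {"x": 0, "y": 0, "z": 0, "wx": 0, "wy": 0, "wz": 0}]'

```text
t: 22.4
eef_pos: [628.3, 91.8, 202.0]
ee_rot: [-0.078, 0.902, 0.183, 0.382]
wrist_force: [0.0, -1.0, -0.8]
width: 0.218
finger_force: 98.0
```

drive_tool --rows '[{"x": -0.03, "y": 0, "z": 0.03, "wx": 0, "wy": 0, "wz": 0}, {"x": 0, "y": 0, "z": 0, "wx": 0, "wy": 0, "wz": 0}]'

```text
t: 22.6
eef_pos: [628.3, 91.9, 201.0]
ee_rot: [-0.078, 0.902, 0.183, 0.382]
wrist_force: [-0.1, -1.7, -0.4]
width: 0.216
finger_force: 98.0
```

drive_tool --rows '[{"x": -0.03, "y": 0, "z": 0.03, "wx": 0, "wy": 0, "wz": 0}, {"x": 0, "y": 0, "z": 0, "wx": 0, "wy": 0, "wz": 0}]'

```text
t: 22.8
eef_pos: [628.3, 91.9, 200.0]
ee_rot: [-0.078, 0.902, 0.183, 0.382]
wrist_force: [0.5, -0.5, -1.3]
width: 0.212
finger_force: 98.0
```

drive_tool --rows '[{"x": -0.03, "y": 0, "z": 0.03, "wx": 0, "wy": 0, "wz": 0}, {"x": 0, "y": 0, "z": 0, "wx": 0, "wy": 0, "wz": 0}]'

```text
t: 23.0
eef_pos: [628.5, 91.8, 199.2]
ee_rot: [-0.078, 0.902, 0.183, 0.383]
wrist_force: [0.1, 0.6, -0.0]
width: 0.217
finger_force: 98.1
```

drive_tool --rows '[{"x": -0.03, "y": 0, "z": 0.03, "wx": 0, "wy": 0, "wz": 0}, {"x": 0, "y": 0, "z": 0, "wx": 0, "wy": 0, "wz": 0}]'

```text
t: 23.2
eef_pos: [628.7, 91.9, 198.6]
ee_rot: [-0.078, 0.902, 0.183, 0.383]
wrist_force: [0.6, 1.1, 3.4]
width: 0.213
finger_force: 98.4
```

drive_tool --rows '[{"x": -0.03, "y": 0, "z": 0.03, "wx": 0, "wy": 0, "wz": 0}, {"x": 0, "y": 0, "z": 0, "wx": 0, "wy": 0, "wz": 0}]'

```text
t: 23.4
eef_pos: [629.0, 91.9, 198.0]
ee_rot: [-0.078, 0.902, 0.183, 0.384]
wrist_force: [1.4, 1.3, 7.1]
width: 0.217
finger_force: 98.7
```

Run:
```python
from go import *
show();print(nib())
```

```text
t 23.4 tcp [629.   91.9 198. ] yaw 0.4 tz [ 0.663  0.281 -0.694] F [1.4 1.3 7.1] w 0.217 ff 98.7 q [-0.15  0.49  1.65  0.99  0.47  0.23]
[590.1  75.5  74.9]
```

Run:
```python
from go import *
p,q=cur();N=p+q.apply([-118,0,55])
f=lambda v:(q.inv().apply(v)/25).round(3)
print("lift",f(np.array([589.4,75.3,78.4])-N),"long/44",f(np.array([7.3,-87.5,0])/44),"short/20",f(np.array([-39.9,-3.3,0])/20))
```

```text
lift [ 0.082 -0.002 -0.117] long/44 [-0.017  0.076 -0.018] short/20 [-0.053 -0.025 -0.055]
```

drive_tool --rows '[{"x": 0.08, "y": 0, "z": -0.12, "wx": 0, "wy": 0, "wz": 0}, {"x": 0, "y": 0, "z": 0, "wx": 0, "wy": 0, "wz": 0}, {"x": 0, "y": 0, "z": 0, "wx": 0, "wy": 0, "wz": 0}, {"x": 0, "y": 0, "z": 0, "wx": 0, "wy": 0, "wz": 0}, {"x": 0, "y": 0, "z": 0, "wx": 0, "wy": 0, "wz": 0}]'

```text
t: 23.9
eef_pos: [627.6, 91.6, 200.2]
ee_rot: [-0.078, 0.902, 0.183, 0.382]
wrist_force: [0.5, -0.2, -1.5]
width: 0.214
finger_force: 98.0
```

drive_tool --rows '[{"x": -0.017, "y": 0.076, "z": -0.018, "wx": 0, "wy": 0, "wz": 0}, {"x": -0.017, "y": 0.076, "z": -0.018, "wx": 0, "wy": 0, "wz": 0}, {"x": -0.017, "y": 0.076, "z": -0.018, "wx": 0, "wy": 0, "wz": 0}, {"x": -0.017, "y": 0.076, "z": -0.018, "wx": 0, "wy": 0, "wz": 0}, {"x": -0.017, "y": 0.076, "z": -0.018, "wx": 0, "wy": 0, "wz": 0}]'

```text
t: 24.4
eef_pos: [628.5, 81.4, 200.4]
ee_rot: [-0.078, 0.902, 0.183, 0.382]
wrist_force: [-0.3, 1.1, -1.3]
width: 0.212
finger_force: 98.0
```

drive_tool --rows '[{"x": -0.017, "y": 0.076, "z": -0.018, "wx": 0, "wy": 0, "wz": 0}, {"x": -0.017, "y": 0.076, "z": -0.018, "wx": 0, "wy": 0, "wz": 0}, {"x": -0.017, "y": 0.076, "z": -0.018, "wx": 0, "wy": 0, "wz": 0}, {"x": -0.017, "y": 0.076, "z": -0.018, "wx": 0, "wy": 0, "wz": 0}, {"x": -0.017, "y": 0.076, "z": -0.018, "wx": 0, "wy": 0, "wz": 0}]'

```text
t: 24.9
eef_pos: [629.4, 71.5, 200.5]
ee_rot: [-0.078, 0.902, 0.183, 0.382]
wrist_force: [-0.6, 0.6, -1.6]
width: 0.212
finger_force: 98.0
```

Run:
```python
from go import *
show();N=nib();print(N)
p,q=cur();t=np.array([589.4,75.3,78.4])+np.array([7.3,-87.5,0])*10/44;print("want",t,(q.inv().apply(np.array([596.7,-12.2,78.4])-N)/25/34).round(4))
```

```text
t 24.9 tcp [629.4  71.5 200.5] yaw 0.4 tz [ 0.661  0.281 -0.695] F [-0.6  0.6 -1.6] w 0.212 ff 98.0 q [-0.2   0.49  1.65  0.98  0.51  0.21]
[590.2  55.   77.5]
want [591.05909091  55.41363636  78.4       ] [-0.0157  0.0758 -0.0179]
```

drive_tool --rows '[{"x": -0.012, "y": 0.076, "z": -0.02, "wx": 0, "wy": 0, "wz": 0}, {"x": -0.012, "y": 0.076, "z": -0.02, "wx": 0, "wy": 0, "wz": 0}, {"x": -0.015, "y": 0.076, "z": -0.018, "wx": 0, "wy": 0, "wz": 0}, {"x": -0.015, "y": 0.076, "z": -0.018, "wx": 0, "wy": 0, "wz": 0}, {"x": -0.016, "y": 0.076, "z": -0.018, "wx": 0, "wy": 0, "wz": 0}]'

```text
t: 25.4
eef_pos: [630.4, 61.6, 200.8]
ee_rot: [-0.078, 0.902, 0.183, 0.382]
wrist_force: [-0.3, 0.1, -1.3]
width: 0.214
finger_force: 98.0
```

drive_tool --rows '[{"x": -0.016, "y": 0.076, "z": -0.018, "wx": 0, "wy": 0, "wz": 0}, {"x": -0.016, "y": 0.076, "z": -0.018, "wx": 0, "wy": 0, "wz": 0}, {"x": -0.016, "y": 0.076, "z": -0.018, "wx": 0, "wy": 0, "wz": 0}, {"x": -0.016, "y": 0.076, "z": -0.018, "wx": 0, "wy": 0, "wz": 0}, {"x": -0.016, "y": 0.076, "z": -0.018, "wx": 0, "wy": 0, "wz": 0}]'

```text
t: 25.9
eef_pos: [631.4, 51.7, 201.0]
ee_rot: [-0.078, 0.902, 0.183, 0.382]
wrist_force: [0.2, -1.3, -1.0]
width: 0.216
finger_force: 98.0
```

drive_tool --rows '[{"x": -0.016, "y": 0.076, "z": -0.018, "wx": 0, "wy": 0, "wz": 0}, {"x": -0.016, "y": 0.076, "z": -0.018, "wx": 0, "wy": 0, "wz": 0}, {"x": -0.016, "y": 0.076, "z": -0.018, "wx": 0, "wy": 0, "wz": 0}, {"x": -0.016, "y": 0.076, "z": -0.018, "wx": 0, "wy": 0, "wz": 0}, {"x": -0.016, "y": 0.076, "z": -0.018, "wx": 0, "wy": 0, "wz": 0}]'

```text
t: 26.4
eef_pos: [632.3, 41.8, 201.1]
ee_rot: [-0.078, 0.902, 0.183, 0.382]
wrist_force: [-0.3, 0.1, -2.1]
width: 0.211
finger_force: 98.0
```

drive_tool --rows '[{"x": -0.016, "y": 0.076, "z": -0.018, "wx": 0, "wy": 0, "wz": 0}, {"x": -0.016, "y": 0.076, "z": -0.018, "wx": 0, "wy": 0, "wz": 0}, {"x": -0.016, "y": 0.076, "z": -0.018, "wx": 0, "wy": 0, "wz": 0}, {"x": -0.016, "y": 0.076, "z": -0.018, "wx": 0, "wy": 0, "wz": 0}, {"x": -0.016, "y": 0.076, "z": -0.018, "wx": 0, "wy": 0, "wz": 0}]'

```text
t: 26.9
eef_pos: [633.2, 31.8, 201.2]
ee_rot: [-0.078, 0.902, 0.183, 0.382]
wrist_force: [-0.1, -0.1, -1.6]
width: 0.218
finger_force: 98.0
```

Run:
```python
from go import *
show();N=nib();p,q=cur();print(N,(q.inv().apply(np.array([596.7,-12.2,78.4])-N)/25/14).round(4))
```

```text
t 26.9 tcp [633.2  31.8 201.2] yaw 0.399 tz [ 0.661  0.281 -0.695] F [-0.1 -0.1 -1.6] w 0.218 ff 98.0 q [-0.27  0.49  1.64  0.99  0.56  0.15]
[594.   15.4  78.2] [-0.016   0.0756 -0.0175]
```

drive_tool --rows '[{"x": -0.016, "y": 0.076, "z": -0.018, "wx": 0, "wy": 0, "wz": 0}, {"x": -0.016, "y": 0.076, "z": -0.018, "wx": 0, "wy": 0, "wz": 0}, {"x": -0.016, "y": 0.076, "z": -0.018, "wx": 0, "wy": 0, "wz": 0}, {"x": -0.016, "y": 0.076, "z": -0.018, "wx": 0, "wy": 0, "wz": 0}, {"x": -0.016, "y": 0.076, "z": -0.018, "wx": 0, "wy": 0, "wz": 0}]'

```text
t: 27.4
eef_pos: [634.2, 21.9, 201.3]
ee_rot: [-0.078, 0.902, 0.183, 0.382]
wrist_force: [1.1, -0.3, -1.4]
width: 0.214
finger_force: 98.0
```

drive_tool --rows '[{"x": -0.016, "y": 0.076, "z": -0.018, "wx": 0, "wy": 0, "wz": 0}, {"x": -0.016, "y": 0.076, "z": -0.018, "wx": 0, "wy": 0, "wz": 0}, {"x": -0.016, "y": 0.076, "z": -0.018, "wx": 0, "wy": 0, "wz": 0}, {"x": -0.016, "y": 0.076, "z": -0.018, "wx": 0, "wy": 0, "wz": 0}, {"x": -0.016, "y": 0.076, "z": -0.018, "wx": 0, "wy": 0, "wz": 0}]'

```text
t: 27.9
eef_pos: [635.1, 12.0, 201.5]
ee_rot: [-0.078, 0.902, 0.183, 0.382]
wrist_force: [-0.0, -0.3, -1.3]
width: 0.217
finger_force: 98.0
```

drive_tool --rows '[{"x": -0.016, "y": 0.076, "z": -0.018, "wx": 0, "wy": 0, "wz": 0}, {"x": -0.016, "y": 0.076, "z": -0.018, "wx": 0, "wy": 0, "wz": 0}, {"x": -0.016, "y": 0.076, "z": -0.018, "wx": 0, "wy": 0, "wz": 0}, {"x": -0.016, "y": 0.076, "z": -0.018, "wx": 0, "wy": 0, "wz": 0}, {"x": 0, "y": 0, "z": 0, "wx": 0, "wy": 0, "wz": 0}]'

```text
t: 28.4
eef_pos: [635.9, 4.0, 201.5]
ee_rot: [-0.078, 0.902, 0.183, 0.382]
wrist_force: [1.0, 0.1, -2.8]
width: 0.216
finger_force: 98.0
```

Run:
```python
from go import *
show();N=nib();p,q=cur();print(N,(q.inv().apply(np.array([556.8,-15.5,78.4])-N)/25/20).round(4),proj("top",N))
a=snap("top","top6");b=snap("scene","scene6")
out=np.zeros((600,800,3),np.uint8)
out[:320,:400]=cv2.resize(a[200:280,250:350],(400,320),interpolation=2)
out[:600,400:]=cv2.resize(b[200:290,310:370],(400,600),interpolation=2)
cv2.imwrite("pics/c8.png",out)
```

```text
t 28.4 tcp [635.9   4.  201.5] yaw 0.399 tz [ 0.661  0.281 -0.695] F [ 1.   0.1 -2.8] w 0.216 ff 98.0 q [-0.32  0.5   1.62  0.99  0.6   0.12]
[596.7 -12.5  78.5] [-0.0529 -0.0256 -0.0543] (np.float64(312.16626245697404), np.float64(237.95986000408985))
```

View pics/c8.png

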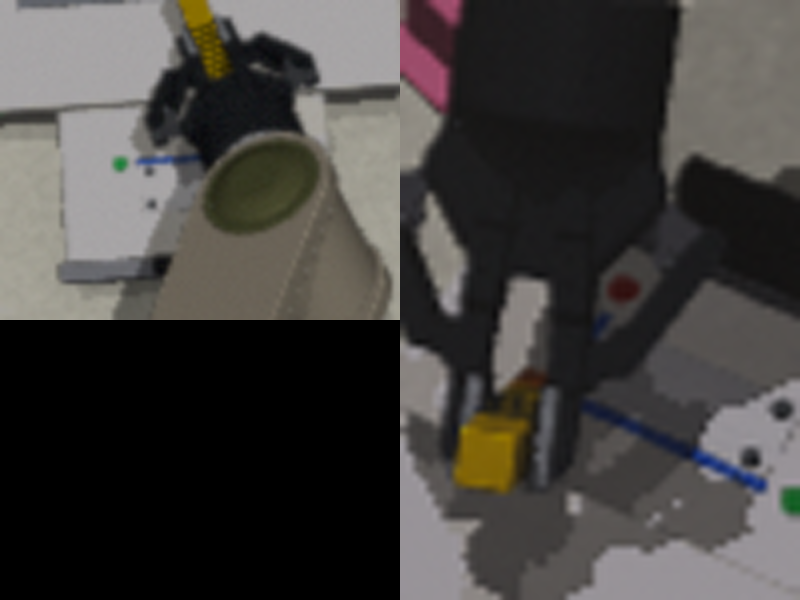

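The nib is at the corner, hidden by the gripper, but the bead line runs straight into the probe nose from the green dot at top px ~(280,241). That was my last picture. Now the short leg.

drive_tool --rows '[{"x": -0.053, "y": -0.026, "z": -0.054, "wx": 0, "wy": 0, "wz": 0}, {"x": -0.053, "y": -0.026, "z": -0.054, "wx": 0, "wy": 0, "wz": 0}, {"x": -0.053, "y": -0.026, "z": -0.054, "wx": 0, "wy": 0, "wz": 0}, {"x": -0.053, "y": -0.026, "z": -0.054, "wx": 0, "wy": 0, "wz": 0}, {"x": -0.053, "y": -0.026, "z": -0.054, "wx": 0, "wy": 0, "wz": 0}]'

```text
t: 29.0
eef_pos: [625.7, 3.6, 201.5]
ee_rot: [-0.078, 0.902, 0.183, 0.382]
wrist_force: [0.4, 0.5, -2.0]
width: 0.218
finger_force: 98.3
```

drive_tool --rows '[{"x": -0.053, "y": -0.026, "z": -0.054, "wx": 0, "wy": 0, "wz": 0}, {"x": -0.053, "y": -0.026, "z": -0.054, "wx": 0, "wy": 0, "wz": 0}, {"x": -0.053, "y": -0.026, "z": -0.054, "wx": 0, "wy": 0, "wz": 0}, {"x": -0.053, "y": -0.026, "z": -0.054, "wx": 0, "wy": 0, "wz": 0}, {"x": -0.053, "y": -0.026, "z": -0.054, "wx": 0, "wy": 0, "wz": 0}]'

```text
t: 29.5
eef_pos: [615.7, 2.8, 201.4]
ee_rot: [-0.078, 0.902, 0.183, 0.382]
wrist_force: [0.1, 0.0, -2.3]
width: 0.218
finger_force: 98.3
```

drive_tool --rows '[{"x": -0.053, "y": -0.026, "z": -0.054, "wx": 0, "wy": 0, "wz": 0}, {"x": -0.053, "y": -0.026, "z": -0.054, "wx": 0, "wy": 0, "wz": 0}, {"x": -0.053, "y": -0.026, "z": -0.054, "wx": 0, "wy": 0, "wz": 0}, {"x": -0.053, "y": -0.026, "z": -0.054, "wx": 0, "wy": 0, "wz": 0}, {"x": -0.053, "y": -0.026, "z": -0.054, "wx": 0, "wy": 0, "wz": 0}]'

```text
t: 30.0
eef_pos: [605.8, 2.1, 201.4]
ee_rot: [-0.078, 0.902, 0.183, 0.382]
wrist_force: [0.5, 0.0, -0.6]
width: 0.217
finger_force: 98.3
```

Run:
```python
from go import *
show();N=nib();p,q=cur();print(N,(q.inv().apply(np.array([556.8,-15.5,78.4])-N)/25/5).round(4))
```

```text
t 30.0 tcp [605.8   2.1 201.4] yaw 0.4 tz [ 0.661  0.281 -0.695] F [ 0.5  0.  -0.6] w 0.217 ff 98.3 q [-0.35  0.46  1.7   1.05  0.6   0.04]
[566.6 -14.3  78.3] [-0.0522 -0.0218 -0.0551]
```

drive_tool --rows '[{"x": -0.053, "y": -0.022, "z": -0.054, "wx": 0, "wy": 0, "wz": 0}, {"x": -0.053, "y": -0.022, "z": -0.054, "wx": 0, "wy": 0, "wz": 0}, {"x": -0.053, "y": -0.022, "z": -0.054, "wx": 0, "wy": 0, "wz": 0}, {"x": -0.053, "y": -0.022, "z": -0.054, "wx": 0, "wy": 0, "wz": 0}, {"x": -0.053, "y": -0.022, "z": -0.054, "wx": 0, "wy": 0, "wz": 0}]'

```text
t: 30.5
eef_pos: [596.0, 1.0, 201.3]
ee_rot: [-0.078, 0.902, 0.183, 0.382]
wrist_force: [-0.5, 0.2, -0.8]
width: 0.216
finger_force: 98.3
```

drive_tool --rows '[{"x": 0, "y": 0, "z": 0, "wx": 0, "wy": 0, "wz": 0}, {"x": 0, "y": 0, "z": 0, "wx": 0, "wy": 0, "wz": 0}, {"x": 0, "y": 0, "z": 0, "wx": 0, "wy": 0, "wz": 0}]'

```text
t: 30.8
eef_pos: [596.2, 1.0, 201.3]
ee_rot: [-0.078, 0.902, 0.183, 0.382]
wrist_force: [0.7, -0.1, -1.2]
width: 0.218
finger_force: 98.3
```

Run:
```python
from go import *
from m2 import tri
print("##");show();print(nib())
p,q=cur()
i=eyes.snapshot("scene")[:,:,::-1].copy();m=cv2.inRange(cv2.cvtColor(i,cv2.COLOR_BGR2HSV),(20,130,60),(35,255,255));m[:200]=0;m[320:]=0;m[:,:300]=0;m[:,400:]=0
P=np.argwhere(m)[:,::-1];print("yellow scene",P.min(0),P.max(0),P.mean(0),len(P),"pred rear corners",[np.round(proj("scene",p+q.apply(c)),1).tolist() for c in([54.1,-10,45],[54.1,10,45],[54.1,10,65],[54.1,-10,65])])
plan([(p+[0,0,75],q,22),((540,-200,300),rot(0,.3),24),((498.6,-308.6,170),rot(-.156),24)])
```

```text
top orange [153, 248, 5, 8, 16] [154.6 251.2] [547.4 492.9  45. ]
top yellow [207, 256, 8, 11, 59] [210.5 260.7] [520.4 312.6  45. ]
top yellow [200, 280, 8, 10, 56] [203.9 284.5] [444.  330.4  45. ]
scene orange [446, 308, 12, 12, 78] [451.7 313.3] [550.7 307.6  45. ]
scene orange [522, 352, 8, 13, 88] [525.5 358. ] [560.3 497.9  45. ]
scene yellow [474, 282, 12, 11, 71] [479.3 287.1] [443.9 332.2  45. ]
scene yellow [454, 300, 13, 12, 78] [459.9 305.6] [520. 315.  45.]
--
module V [165   3 165] [ 15  12 124] [ 24  22 162]
module corners [([359, 125], array([ 960.8, -154.8,   95. ])), ([359, 231], array([ 619.8, -158.7,   95. ])), ([230, 231], array([611.9, 243.7,  95. ])), ([230, 125], array([951.9, 256.9,  95. ]))]
bars
top [0, 0, 35, 45, 727] [402.2 274.8] [ 487.1 -304.1   40. ] [[559.4, -248.1], [561.5, -358.3], [420.2, -358.1], [418.2, -249.0]]
top [11, 8, 18, 5, 39] [404.4 262.1] [ 527.9 -311.1   40. ] [[528.4, -282.9], [535.3, -284.0], [527.1, -339.6], [520.3, -338.5]]
top [8, 30, 18, 4, 38] [401.4 283.7] [ 458.3 -301.5   40. ] [[458.4, -273.8], [464.6, -274.6], [457.9, -329.
[... 1932 characters left out ...]
: -0.2, "wy": -0.46, "wz": 0.32}, {"x": -0.23, "y": 0.88, "z": -0.21, "wx": -0.2, "wy": -0.45, "wz": 0.32}, {"x": -0.39, "y": 0.54, "z": 0.56, "wx": -0.02, "wy": -0.31, "wz": 0.16}, {"x": -0.36, "y": 0.55, "z": 0.58, "wx": -0.03, "wy": -0.31, "wz": 0.16}]
[{"x": -0.33, "y": 0.56, "z": 0.59, "wx": -0.02, "wy": -0.32, "wz": 0.16}, {"x": -0.29, "y": 0.55, "z": 0.6, "wx": -0.03, "wy": -0.31, "wz": 0.17}, {"x": -0.26, "y": 0.56, "z": 0.62, "wx": -0.02, "wy": -0.31, "wz": 0.16}, {"x": -0.22, "y": 0.57, "z": 0.62, "wx": -0.02, "wy": -0.31, "wz": 0.16}, {"x": -0.19, "y": 0.57, "z": 0.64, "wx": -0.03, "wy": -0.32, "wz": 0.16}]
[{"x": -0.16, "y": 0.56, "z": 0.64, "wx": -0.02, "wy": -0.31, "wz": 0.16}]
```

drive_tool --rows '[{"x": 0.3, "y": 0, "z": -0.29, "wx": 0, "wy": 0, "wz": 0}, {"x": 0.54, "y": 0, "z": -0.52, "wx": 0, "wy": 0, "wz": 0}, {"x": 0.6, "y": 0, "z": -0.58, "wx": 0, "wy": 0, "wz": 0}, {"x": 0.7, "y": 0, "z": -0.68, "wx": 0, "wy": 0, "wz": 0}, {"x": -0.33, "y": 0.72, "z": -0.49, "wx": -0.2, "wy": -0.46, "wz": 0.32}]'

```text
t: 31.35
eef_pos: [590.0, -20.4, 280.8]
ee_rot: [-0.069, 0.916, 0.164, 0.359]
wrist_force: [1.1, 0.0, -3.3]
width: 0.215
finger_force: 98.2
```

drive_tool --rows '[{"x": -0.32, "y": 0.75, "z": -0.45, "wx": -0.2, "wy": -0.46, "wz": 0.32}, {"x": -0.32, "y": 0.77, "z": -0.42, "wx": -0.2, "wy": -0.46, "wz": 0.32}, {"x": -0.31, "y": 0.8, "z": -0.38, "wx": -0.2, "wy": -0.46, "wz": 0.32}, {"x": -0.3, "y": 0.81, "z": -0.35, "wx": -0.2, "wy": -0.46, "wz": 0.32}, {"x": -0.29, "y": 0.83, "z": -0.31, "wx": -0.2, "wy": -0.46, "wz": 0.32}]'

```text
t: 31.85
eef_pos: [558.2, -133.8, 291.7]
ee_rot: [-0.025, 0.971, 0.06, 0.228]
wrist_force: [0.2, -0.2, -1.4]
width: 0.214
finger_force: 98.2
```

drive_tool --rows '[{"x": -0.27, "y": 0.85, "z": -0.28, "wx": -0.2, "wy": -0.46, "wz": 0.32}, {"x": -0.25, "y": 0.86, "z": -0.24, "wx": -0.2, "wy": -0.46, "wz": 0.32}, {"x": -0.23, "y": 0.88, "z": -0.2, "wx": -0.2, "wy": -0.46, "wz": 0.32}, {"x": 0, "y": 0, "z": 0, "wx": 0, "wy": 0, "wz": 0}]'

```text
t: 32.25
eef_pos: [539.9, -201.8, 299.8]
ee_rot: [0.002, 0.989, -0.002, 0.149]
wrist_force: [0.2, 0.8, -1.3]
width: 0.215
finger_force: 98.3
```

Run:
```python
from go import *
show()
plan([((498.6,-308.6,170),rot(-.156),24)])
```

```text
t 32.25 tcp [ 539.9 -201.8  299.8] yaw -0.004 tz [ 0.294 -0.005 -0.956] F [ 0.2  0.8 -1.3] w 0.215 ff 98.3 q [-0.62  0.35  1.39  0.18  1.17  0.91]
err [0.01 0.12 0.05] n 8
[{"x": -0.39, "y": 0.53, "z": 0.56, "wx": -0.02, "wy": -0.31, "wz": 0.16}, {"x": -0.35, "y": 0.54, "z": 0.58, "wx": -0.02, "wy": -0.31, "wz": 0.15}, {"x": -0.32, "y": 0.55, "z": 0.59, "wx": -0.02, "wy": -0.31, "wz": 0.16}, {"x": -0.29, "y": 0.54, "z": 0.6, "wx": -0.02, "wy": -0.31, "wz": 0.16}, {"x": -0.26, "y": 0.55, "z": 0.62, "wx": -0.02, "wy": -0.31, "wz": 0.15}]
[{"x": -0.22, "y": 0.56, "z": 0.62, "wx": -0.02, "wy": -0.31, "wz": 0.16}, {"x": -0.19, "y": 0.56, "z": 0.64, "wx": -0.02, "wy": -0.31, "wz": 0.15}, {"x": -0.16, "y": 0.55, "z": 0.64, "wx": -0.02, "wy": -0.31, "wz": 0.16}]
```

drive_tool --rows '[{"x": -0.39, "y": 0.53, "z": 0.56, "wx": -0.02, "wy": -0.31, "wz": 0.16}, {"x": -0.35, "y": 0.54, "z": 0.58, "wx": -0.02, "wy": -0.31, "wz": 0.16}, {"x": -0.32, "y": 0.55, "z": 0.59, "wx": -0.02, "wy": -0.31, "wz": 0.16}, {"x": -0.29, "y": 0.54, "z": 0.6, "wx": -0.02, "wy": -0.31, "wz": 0.16}, {"x": -0.26, "y": 0.55, "z": 0.62, "wx": -0.02, "wy": -0.31, "wz": 0.16}]'

```text
t: 32.75
eef_pos: [513.6, -267.5, 216.3]
ee_rot: [-0.0, 0.997, -0.05, 0.054]
wrist_force: [0.6, -0.5, -1.6]
width: 0.217
finger_force: 98.2
```

drive_tool --rows '[{"x": -0.22, "y": 0.56, "z": 0.62, "wx": -0.02, "wy": -0.31, "wz": 0.15}, {"x": -0.19, "y": 0.56, "z": 0.64, "wx": -0.02, "wy": -0.31, "wz": 0.15}, {"x": -0.16, "y": 0.55, "z": 0.64, "wx": -0.02, "wy": -0.31, "wz": 0.15}, {"x": 0, "y": 0, "z": 0, "wx": 0, "wy": 0, "wz": 0}, {"x": 0, "y": 0, "z": 0, "wx": 0, "wy": 0, "wz": 0}]'

```text
t: 33.25
eef_pos: [498.8, -306.6, 169.2]
ee_rot: [-0.001, 0.997, -0.077, 0.0]
wrist_force: [0.7, 0.2, -0.9]
width: 0.212
finger_force: 98.2
```

Run:
```python
from go import *
show()
plan([((498.6,-308.6,112),rot(-.156),12)])
```

```text
t 33.25 tcp [ 498.8 -306.6  169.2] yaw -0.153 tz [ 0.     0.002 -1.   ] F [ 0.7  0.2 -0.9] w 0.212 ff 98.2 q [-0.75  0.57  1.39  0.    1.18  0.97]
err [-0.13 -0.1  -0.04] n 5
[{"x": 0.0, "y": 0.02, "z": 0.46, "wx": 0.0, "wy": 0.0, "wz": 0.0}, {"x": 0.0, "y": 0.01, "z": 0.46, "wx": -0.01, "wy": 0.0, "wz": 0.01}, {"x": 0.0, "y": 0.02, "z": 0.45, "wx": 0.0, "wy": 0.0, "wz": 0.0}, {"x": 0.0, "y": 0.02, "z": 0.46, "wx": 0.0, "wy": 0.0, "wz": 0.01}, {"x": 0.0, "y": 0.02, "z": 0.46, "wx": -0.01, "wy": 0.0, "wz": 0.0}]
```

drive_tool --rows '[{"x": 0, "y": 0.02, "z": 0.46, "wx": 0, "wy": 0, "wz": 0}, {"x": 0, "y": 0.02, "z": 0.46, "wx": 0, "wy": 0, "wz": 0}, {"x": 0, "y": 0.02, "z": 0.46, "wx": 0, "wy": 0, "wz": 0}, {"x": 0, "y": 0.02, "z": 0.46, "wx": 0, "wy": 0, "wz": 0}, {"x": 0, "y": 0, "z": 0.46, "wx": 0, "wy": 0, "wz": 0}]'

```text
t: 33.75
eef_pos: [498.4, -308.1, 110.9]
ee_rot: [-0.001, 0.997, -0.076, 0.0]
wrist_force: [0.3, -0.1, -2.0]
width: 0.215
finger_force: 98.2
```

drive_tool --rows '[{"x": 0, "y": 0, "z": 0.1, "wx": 0, "wy": 0, "wz": 0}, {"x": 0, "y": 0, "z": 0.08, "wx": 0, "wy": 0, "wz": 0}, {"x": 0, "y": 0, "z": 0, "wx": 0, "wy": 0, "wz": 0}]'

```text
t: 34.05
eef_pos: [498.6, -308.3, 107.6]
ee_rot: [-0.001, 0.997, -0.076, 0.0]
wrist_force: [-0.2, -0.1, -0.6]
width: 0.214
finger_force: 98.2
```

drive_tool --rows '[{"x": 0, "y": 0, "z": 0.04, "wx": 0, "wy": 0, "wz": 0}, {"x": 0, "y": 0, "z": 0, "wx": 0, "wy": 0, "wz": 0}]'

```text
t: 34.25
eef_pos: [498.6, -308.3, 106.8]
ee_rot: [-0.001, 0.997, -0.076, 0.0]
wrist_force: [0.3, -0.3, -2.3]
width: 0.212
finger_force: 98.2
```

drive_tool --rows '[{"x": 0, "y": 0, "z": 0.04, "wx": 0, "wy": 0, "wz": 0}, {"x": 0, "y": 0, "z": 0, "wx": 0, "wy": 0, "wz": 0}]'

```text
t: 34.45
eef_pos: [498.5, -308.3, 105.6]
ee_rot: [-0.001, 0.997, -0.076, 0.0]
wrist_force: [0.4, 0.1, -1.2]
width: 0.212
finger_force: 98.2
```

drive_tool --rows '[{"x": 0, "y": 0, "z": 0.03, "wx": 0, "wy": 0, "wz": 0}, {"x": 0, "y": 0, "z": 0, "wx": 0, "wy": 0, "wz": 0}]'

```text
t: 34.65
eef_pos: [498.5, -308.3, 105.2]
ee_rot: [-0.001, 0.997, -0.076, 0.0]
wrist_force: [-1.3, 1.5, 2.1]
width: 0.217
finger_force: 98.9
```

drive_tool --rows '[{"x": 0, "y": 0, "z": 0, "wx": 0, "wy": 0, "wz": 0}, {"x": 0, "y": 0, "z": 0, "wx": 0, "wy": 0, "wz": 0}, {"x": 0, "y": 0, "z": 0, "wx": 0, "wy": 0, "wz": 0}, {"x": 0, "y": 0, "z": 0, "wx": 0, "wy": 0, "wz": 0}, {"x": 0, "y": 0, "z": -0.3, "wx": 0, "wy": 0, "wz": 0}]' --hand 0

```text
t: 35.15
eef_pos: [498.2, -308.0, 111.7]
ee_rot: [-0.001, 0.997, -0.076, -0.001]
wrist_force: [0.6, -0.3, 0.7]
width: 0.999
finger_force: 0.0
```

drive_tool --rows '[{"x": 0, "y": 0, "z": -0.8, "wx": 0, "wy": 0, "wz": 0}, {"x": 0, "y": 0, "z": -0.8, "wx": 0, "wy": 0, "wz": 0}, {"x": 0, "y": 0, "z": -0.8, "wx": 0, "wy": 0, "wz": 0}, {"x": -1, "y": 0, "z": -1, "wx": 0, "wy": 0, "wz": 0}, {"x": -1, "y": 0, "z": -1, "wx": 0, "wy": 0, "wz": 0}]'

```text
t: 35.65
eef_pos: [448.5, -300.5, 223.4]
ee_rot: [-0.001, 0.997, -0.076, 0.0]
wrist_force: [-0.7, 0.4, 1.0]
width: 0.995
finger_force: 0.0
```

drive_tool --rows '[{"x": -1, "y": 1, "z": 0, "wx": 0, "wy": 0, "wz": 0}, {"x": -1, "y": 1, "z": 0, "wx": 0, "wy": 0, "wz": 0}, {"x": -1, "y": 1, "z": 0, "wx": 0, "wy": 0, "wz": 0}, {"x": -1, "y": 1, "z": 0, "wx": 0, "wy": 0, "wz": 0}, {"x": -1, "y": 0, "z": 0, "wx": 0, "wy": 0, "wz": 0}]'

```text
t: 36.15
eef_pos: [308.8, -382.8, 222.6]
ee_rot: [0.0, 0.997, -0.077, 0.001]
wrist_force: [0.4, -1.2, 0.6]
width: 1.001
finger_force: 0.0
```

```bash
python3 - <<'E'
from go import *
show()
i=snap("top","top9");h=cv2.cvtColor(i,cv2.COLOR_BGR2HSV)
m=cv2.inRange(h,(3,120,60),(36,255,255));m[:,:390]=0;m[:,420:]=0;m[:245]=0;m[302:]=0
P=np.argwhere(m)[:,::-1];W=np.array([onz("top",*p,60) for p in P])[:,:2];vx,vy,x,y=cv2.fitLine(W.astype(np.float32),2,0,.01,.01).ravel()
d=np.array([vx,vy]);d*=-np.sign(d[0]);t=(W-[x,y])@d;print(len(P),"yaw",np.arctan2(d[1],d[0]),t.min(),t.max(),"mid",np.array([x,y])+d*(t.max()+t.min())/2)
E
python3 - <<'E'
import sys;sys.path.insert(0,'.')
from go import *
b=snap("scene","scene9");h=cv2.cvtColor(b,cv2.COLOR_BGR2HSV)
a=cv2.cvtColor(cv2.imread("pics/scene3.png"),cv2.COLOR_BGR2HSV)
for n,H in(("first rest",a),("now",h)):
    m=cv2.inRange(H,(3,120,60),(36,255,255))[170:210,245:305];P=np.argwhere(m)[:,::-1];print(n,len(P),P.min(0)+[245,170],P.max(0)+[245,170],(P.mean(0)+[245,170]).round(1))
    m=cv2.inRange(H,(0,120,60),(8,255,255))[225:280,320:390];P=np.argwhere(m)[:,::-1];print(" red",(P.mean(0)+[320,225]).round(1) if len(P) else None)
    m=cv2.inRange(H,(45,90,40),(85,255,255))[225:280,320:390];P=np.argwhere(m)[:,::-1];print(" green",(P.mean(0)+[320,225]).round(1) if len(P) else None)
E
```

```text
t 36.15 tcp [ 308.8 -382.8  222.6] yaw -0.155 tz [ 0.001 -0.001 -1.   ] F [ 0.4 -1.2  0.6] w 1.001 ff 0.0 q [-1.13  0.36  1.59  0.    1.19  0.59]
292 yaw 2.98152 -69.27162684378061 68.15122708353364 mid [ 483.02050638 -305.14236039]
first rest 260 [251 174] [290 203] [270.8 188.3]
 red [343.2 243. ]
 green [368.9 274.5]
now 253 [252 174] [290 203] [271.  188.3]
 red [343.2 243. ]
 green [368.9 274.5]
```

```bash
python3 -c "
from h import *
print(workorder.sign_off())"
```

```text
the job is handed in; nothing more can be done
None
```

I did the whole job and handed it in after about 36 s of robot time, but no verdict came back: the drawer is fully out, the seam was sniffed from the green dot to the red dot at about 2 cm/s, and the probe lies across the rest, released. The nib was hidden behind the gripper, so I placed it on the seam from the arm's position and one light touch (about 7 N), and I only checked by picture that the probe and drawer ended where they should, not the tray, bottle and jar.

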